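# Scoop beads into the tilt-out bin and shut it

## Robot

A 6-joint arm with a two-finger parallel gripper is mounted at the origin on the work surface. World frame = base frame: x ahead of the robot, y to its left, z up, the work surface at z = 0. Lengths are in m, angles in rad, forces in N, time in s.
With the tool pointing down it reaches from about 0.35 to 0.85 m from the base axis. Payload 8.1 kg.
Tool frame: the origin (TCP) lies between the finger pads; the fingertips stand 25 mm ahead of it and the grasp point (between the pads) lies 6 mm ahead of it; z points along the fingers, y is the line along which they close (so a half turn about z gives the same grasp; the last joint's range is limited). The gripper opens to 93 mm and grips with 3 to 60 N. Pads are 15 mm wide; open, the fingers measure 128 mm over their backs; the gripper's body (75 mm by 188 mm) begins 65 mm behind the grasp point.
Start: joints at [1.233, 0.13, 1.488, -0, 1.523, -0.085], TCP at [0.15, 0.581, 0.216] pointing down, gripper open.
Joint ranges: [-2.96, 2.96], [-0.89, 2.26], [0.02, 2.5], [-1.34, 4.48], [0, 2.73], [-2.66, 2.66]. Speed limits (rad/s): [2.39, 2.39, 2.79, 3.14, 3.14, 3.14].

## Interface

Orientations are given as a rotation vector (axis times angle).
In Python, from plant import robot gives the robot as it stands.
- The arm moves only by the tool arm_command, never from a script. Its argument "increments" is text: rows parted by semicolons, each of 5 numbers parted by spaces: the closure, from 0 (fully open) to 1 (shut), then the shift along the tool's x, y, z in mm, then the turn about the tool's z in rad. A call has 1 to 5 rows; each row is the pose to reach, as a shift and turn from the pose commanded when the call began, along the tool's axes at that moment; what a row does not reach only later rows make up. A row lasts 1/10 s, in which the tool goes at most 50 mm and 8.59 degrees, less where a joint would pass 70% of its speed; a pose out of reach is approached as far as the arm can. A call with a gripper value outside its range is refused whole. The fingers move at their own pace and stop on an object; "grip_force" is the grip in N (left out, the last holds). Time passes only in rows, so rows that repeat a pose let the fingers close. It gives the time, the measured TCP pose, the force, the opening and the grip force at its end, in the units of the state.
- robot.read_state(): the state, without advancing time (a new reading comes with each control period).
- robot.read_camera(name): name is "scene" or "top"; returns the picture (384x512x3 uint8, blue, green, red); there is no depth.
- robot.camera_model(name): a dict with "fx", "fy", "cx", "cy" (pixels), "eye" and "rotation" of the camera in the world. Camera axes: x right, y down, z forward; pixel columns grow to the right and rows downward; lengths in m; the calibration is good to about 2 mm. A picture is of the moment at which its call begins. camera_model takes no time and is no camera call.
- robot.close_job(): hands the job in; it is judged then, once.
The state is a dict: "t": time; "q": joint angles; "dq": joint speeds; "joint_torque": joint torques, N m; "tool_pos": TCP position; "orientation": TCP orientation; "force": force on the tool from outside, world axes, zero at the start; "wrist_torque": the same for the moment, N m; "opening": finger opening in m; "gripper_force": force on a finger pad.
Only numpy, scipy, OpenCV 4.12 (cv2) and the standard library are available. Lean on these libraries where they do the work, as an engineer would, in place of code of your own. Each camera call takes 0.05 s, during which the arm holds its last target. There are 200 camera calls.

## Task

Scoop at least three of the four wooden beads out of the tray with the scoop and tip them into the open tilt-out bin of the notions box, never touching a bead with the gripper. Put the scoop back down flat on the desk and push the bin fully shut. Every bead must end in the bin or in the tray, and the thread cone, the wooden block and the mug are to be left alone.

Things in the scene. Friction and masses are not known exactly. Their poses are not given: they have to be found in the camera images.
- tray: low open tray fixed to the desk, white floor, pale wooden walls; outside 246 (x) x 106 (y) x 30 mm high, x from -121 to +125 mm. Origin: at desk height, mid-width. Its -x end faces the robot. Flat floor 6 mm above the desk, 94 mm wide, from x = -115 to +95 mm; there a white ramp rises at 45 degrees to the rim of the far end. Beads start beyond x = 0; nearer is empty.
- scoop: loose aluminium scoop, 140 g, standing on the desk. Origin: middle of the pan's flat underside; x points out of its open front, z up. Pan outside 92 (x) x 84 (y) mm, floor 2.5, side walls 3 thick, 34 high, from x = -46 to +24 only; back wall 40 high at x = -45. Level dark wooden bar handle behind it, x = -44 to -144 mm (18 wide, 18 deep).
- scoop_grip (a point): centre line of the scoop's handle, near the balance point: x = -85, y = 0, z = 61 mm in the scoop's frame, same axes. The handle is level and clear of the desk; pinch its flat sides across y.
- scoop_lip (a point): middle of the scoop's front lip at its underside: x = +46, y = 0, z = 0 mm in the scoop's frame.
- box: white notions box fixed to the desk, 125 deep (x) x 170 wide (y) x 165 mm high, wooden top with three thread spools (32 mm high) at the rear. Origin: at desk height under the middle of its front face; x points into the box, the front looks to its -x, roughly at the robot. Lower front: a white tilt-out bin hinged along the bottom; above it (119 mm up) a plain fixed face.
- bin (a joint): tilt of the bin, rad: 0 shut (front panel upright, flush with the box front), positive leaning out to the box's -x, at most 0.75; starts at 0.6 to 0.75. Hinge: the panel's bottom outer edge, along the box's y, at box x = 0, 12 mm above the desk. It stays where left (friction 0.2 N m, about 2 N at the top edge), no latch. Panel 154 wide, 104 high, 6 mm thick.
- bin_pocket (a point): middle of the pocket behind the panel; turns with the bin (upright: x rearward, z up); 38 mm behind the panel's outer face, 39 mm above the hinge, 35 above the pocket's floor. Pocket inside 136 wide, 64 deep, back wall 70 mm high. With the bin at 0.7 rad the mouth is nearly level, some 95 to 110 mm above the desk, from 67 mm before the box front to the front.
- bin_top (a point): middle of the top edge of the bin's front panel on its outer face, 104 mm from the hinge.
- cone: bystander: loose white thread cone, 68 mm across, 115 mm high; origin under its centre.
- clapper: bystander: loose pale wooden pressing block, 200 x 60 x 35 mm; origin under its centre, x along its length.
- mug: bystander: loose blue ceramic mug, 80 mm across, 90 mm high, handle at its y; origin under its centre.
- bead1: loose wooden craft bead, a 30 mm ball with a dark hole through it, 11 g; it rolls. Origin: its centre. All four are alike.
- bead2: loose wooden craft bead, a 30 mm ball with a dark hole through it, 11 g; it rolls. Origin: its centre. All four are alike.
- bead3: loose wooden craft bead, a 30 mm ball with a dark hole through it, 11 g; it rolls. Origin: its centre. All four are alike.
- bead4: loose wooden craft bead, a 30 mm ball with a dark hole through it, 11 g; it rolls. Origin: its centre. All four are alike.
There are look-alikes about, which are no part of the job. Of the things that look like the scoop, the largest one is meant.

How it is judged:
By the outcome, as a careful person would: the job done as asked, in the order asked, and still so for the second after the job is handed in, with the robot touching nothing.
It also fails if it takes over 67 s, if anything falls off the work surface, if the arm or the gripper's body presses on something with over 40 N, if the wrist force passes 120 N, or if a joint passes its speed limit or range.

## Working session

There is one attempt and no reset: what is moved stays moved. The work goes in short steps, Python scripts to look and compute and a tool call to move; the robot and the scene stay as the last step left them, time stands still between calls to the robot, and variables do not carry over. Pictures are saved under pics/ and viewed, at most 10 in all, crops included, and the job is handed in when it is done.

Besides the shell and the picture viewer there is one more tool, called after "Request:" by a JSON object that holds its "method" and its "body". arm_command: Moves the arm, as the interface text tells. Its arguments: {"type":"object","properties":{"increments":{"type":"string"},"grip_force":{"type":"number"}},"required":["increments"]}

```bash
mkdir -p pics; ls; python3 - <<'E'
from plant import robot
import cv2
for n in("scene","top"):
    im=robot.read_camera(n); cv2.imwrite(f"pics/{n}0.png",cv2.resize(im,(800,600),interpolation=cv2.INTER_CUBIC)); cv2.imwrite(f"pics/{n}0_raw.png",im)
    print(n,robot.camera_model(n))
print(robot.read_state())
E
```

```text
pics
scene {'fx': 353.90878568792436, 'fy': 353.90878568792436, 'cx': 255.91470592869035, 'cy': 190.09362042563643, 'eye': array([ 0.96751089, -0.61953246,  0.77417175]), 'rotation': array([-2.24930143, -0.56584232,  0.27121071])}
top {'fx': 462.5438848759126, 'fy': 462.5438848759126, 'cx': 252.83242643744268, 'cy': 185.54932102614316, 'eye': array([0.45869647, 0.00900537, 1.68167216]), 'rotation': array([-2.15601602,  2.20232176, -0.08420261])}
{'t': 0.1, 'q': array([ 1.23258683e+00,  1.31142138e-01,  1.48917156e+00, -3.31357640e-05,
        1.52301477e+00, -8.53833855e-02]), 'dq': array([ 0.00053008, -0.00219748, -0.00176637, -0.00231048,  0.00038454,
        0.00126291]), 'joint_torque': array([ 9.29085509e-04, -5.61337352e+01, -4.93098843e+01,  7.70511408e-02,
        2.89899070e-02, -1.70769238e-05]), 'tool_pos': array([0.1498886 , 0.5804271 , 0.21505797]), 'orientation': array([-3.96036860e-01, -3.11619363e+00,  2.67633951e-03]), 'force': array([ 1.17377395,  0.14619525, -0.09957063]), 'wrist_torque': array([0.02941866, 0.00262821, 0.00415605]), 'gripper_force': 0.0, 'opening': 0.0926531245691735}
```

View pics/scene0.png

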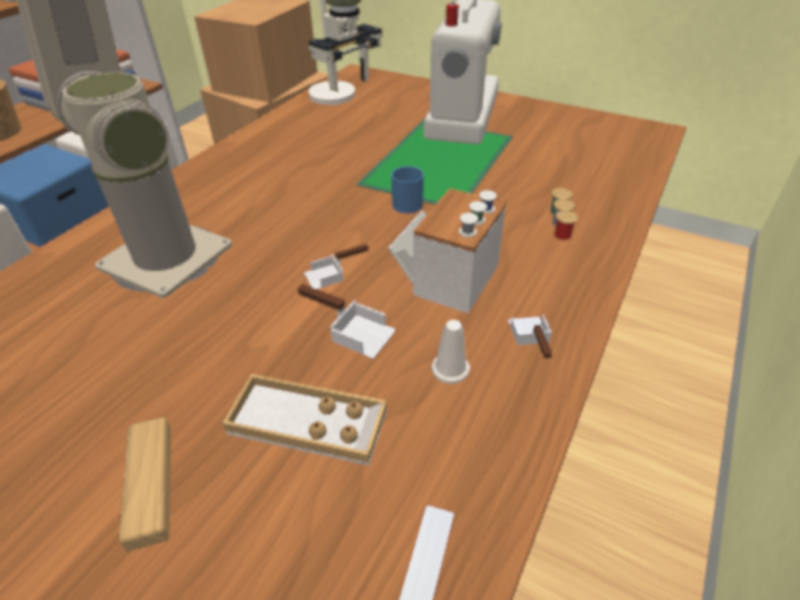

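View pics/top0.png

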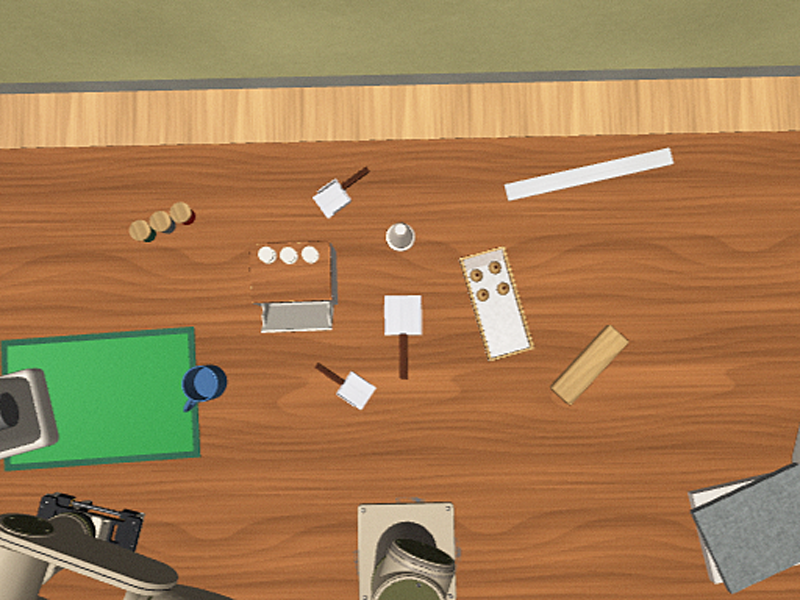

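The top view (800x600) shows the large scoop at (403,315) with its handle toward the robot. The tray is at (497,305) with four beads at its far end, and the box is at (292,272) with its bin open. The cone is at (400,237), the clapper at (590,365) and the mug at (205,383). I'll enlarge both views.

```bash
cat > h.py <<'E'
import numpy as np, cv2
from scipy.spatial.transform import Rotation as R
from plant import robot
M={n:robot.camera_model(n) for n in("scene","top")}
def rot(m): return R.from_rotvec(m['rotation']).as_matrix()
def ray(n,u,v):
    m=M[n]; d=rot(m)@[(u-m['cx'])/m['fx'],(v-m['cy'])/m['fy'],1]; return m['eye'],d
def atz(n,u,v,z):
    e,d=ray(n,u,v); return e+d*(z-e[2])/d[2]
def tri(a,b):
    (e1,d1),(e2,d2)=ray("scene",*a),ray("top",*b)
    A=np.c_[d1,-d2]; s,_,_,_=np.linalg.lstsq(A,e2-e1,rcond=None)
    p,q=e1+s[0]*d1,e2+s[1]*d2; return (p+q)/2,np.linalg.norm(p-q)
def proj(n,P):
    m=M[n]; c=(np.atleast_2d(P)-m['eye'])@rot(m); return c[:,:2]/c[:,2:]*m['fx']+[m['cx'],m['cy']]
def crop(n,im,x,y,w,h,k,out):
    c=cv2.resize(im[y:y+h,x:x+w],None,fx=k,fy=k,interpolation=cv2.INTER_CUBIC)
    for i in range(x//10*10+10,x+w,10): cv2.putText(c,str(i),(int((i-x+.5)*k),8),0,.3,(0,255,255)) if i%20==0 else 0; cv2.line(c,(int((i-x+.5)*k),10),(int((i-x+.5)*k),16),(0,255,255))
    for j in range(y//10*10+10,y+h,10): cv2.putText(c,str(j),(0,int((j-y+.5)*k)),0,.3,(0,255,255)); cv2.line(c,(20,int((j-y+.5)*k)),(26,int((j-y+.5)*k)),(0,255,255))
    cv2.imwrite(out,c)
E
python3 - <<'E'
from h import *
crop("top",cv2.imread("pics/top0_raw.png"),155,148,190,100,4.2,"pics/topc.png")
crop("scene",cv2.imread("pics/scene0_raw.png"),140,120,190,175,3.42,"pics/scenec.png")
print(R.from_rotvec(robot.read_state()['orientation']).as_matrix().round(3))
E
```

```text
[[-0.968  0.25  -0.001]
 [ 0.25   0.968 -0.002]
 [ 0.    -0.002 -1.   ]]
```

View pics/topc.png

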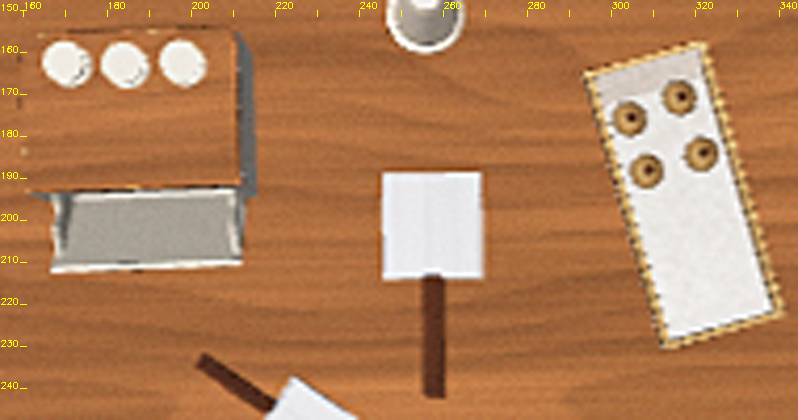

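View pics/scenec.png

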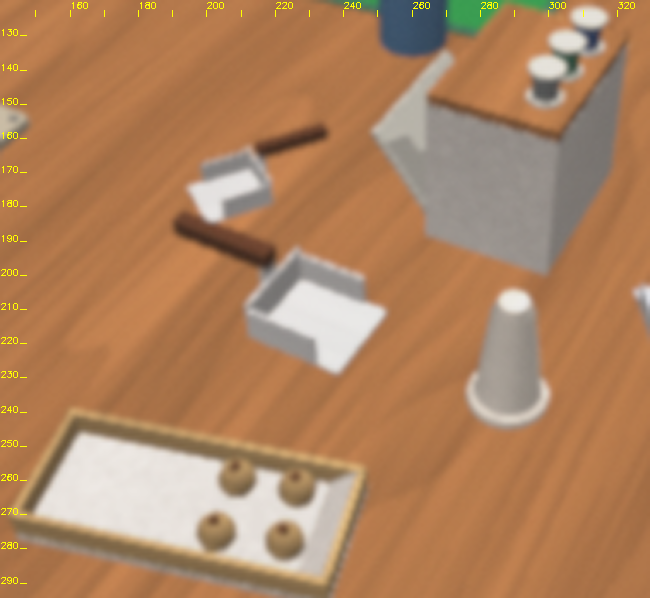

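The top crop shows the scoop lip corners at (382,172) and (482,172), and the handle's rear end at (434,398). It also gives the tray rim corners and the bin's top edge, which runs (51,271) to (242,263). The scene crop shows the same points: lip (386,312)/(338,373), bin top (447,52)/(372,130), and the tray rim. I'll triangulate these.

```bash
python3 - <<'E'
from h import *
T=lambda X,Y:(155+X/4.2-.5,148+Y/4.2-.5); S=lambda X,Y:(140+X/3.42-.5,120+Y/3.42-.5)
P={'lipL':((386,312),(382,172)),'lipR':((338,373),(482,172)),
'tr_fL':((365,468),(584,73)),'tr_fR':((328,588),(706,43)),'tr_nL':((72,408),(664,347)) ,'tr_nR':((12,516),(782,314)),
'bin_R':((372,130),(242,264)),'bin_L':((447,52),(51,271)),'boxtopfR':((429,98),(239,187)),'boxtoprR':((560,137),(238,30)),
'handle_end':((186,214),(434,398)),
'b1':((237,478),(630,118)),'b2':((297,488),(679,97)),'b3':((216,531),(647,171)),'b4':((285,540),(702,153))}
# tray corners: +y is left in top image
P['tr_nL']=((72,408),(664,347)); 
for k,(s,t) in P.items():
    p,e=tri(S(*s),T(*t)); print(k,(p*1000).round(0),'gap',round(e*1000,1))
for n,z,pts in(('lip',.0015,[(382,172),(482,172)]),('handle',.07,[(433,275),(434,398)]),('tray',.03,[(584,73),(706,43),(782,314),(664,347)])):
    print(n,[(atz('top',*T(*q),z)*1000).round(0)[:2].tolist() for q in pts])
E
```

```text
lipL [583.  39.   3.] gap 0.1
lipR [582. -46.   5.] gap 3.1
tr_fL [ 663. -136.   28.] gap 0.0
tr_fR [ 689. -240.   27.] gap 5.8
tr_nL [ 428. -197.   31.] gap 0.0
tr_nR [ 454. -297.   29.] gap 1.1
bin_R [505. 154. 102.] gap 3.9
bin_L [503. 310.  95.] gap 4.4
boxtopfR [565. 151. 159.] gap 5.9
boxtoprR [689. 149. 161.] gap 5.5
handle_end [395.   2.  70.] gap 10.5
b1 [ 606. -186.   46.] gap 41.3
b2 [ 641. -206.   72.] gap 14.1
b3 [ 574. -201.  -29.] gap 19.9
b4 [ 614. -223.    6.] gap 50.7
lip [[583.0, 39.0], [581.0, -47.0]]
handle [[492.0, -3.0], [391.0, -1.0]]
tray [[662.0, -136.0], [686.0, -241.0], [453.0, -298.0], [428.0, -197.0]]
```

Request:
{"method": "arm_command", "body": {"increments": "0.3 -437 -488 0 -0.236;0.3 -437 -488 0 -0.236;0.3 -437 -488 0 -0.236;0.3 -437 -488 0 -0.236;0.3 -437 -488 0 -0.236"}}

```text
t: 0.6
tool_pos: [0.2652, 0.357, 0.2155]
orientation: [-0.025, -3.141, 0.001]
force: [0.9, -0.7, 0.3]
opening: 0.0657
gripper_force: 0.0
```

```bash
cat >> h.py <<'E'
def go(x,y,z,yaw):
    "shift in tool axes (mm) and turn from measured pose to TCP target; yaw = heading of -tool x"
    s=robot.read_state(); m=R.from_rotvec(s['orientation']).as_matrix()
    y0=np.arctan2(-m[1,0],-m[0,0])
    print('t',s['t'],'tcp',(s['tool_pos']*1000).round(1),'yaw',y0.round(3),'F',s['force'].round(1),'op',round(s['opening']*1000,1),'gf',round(s['gripper_force'],1))
    print('shift',(m.T@(np.array([x,y,z])-s['tool_pos']*1000)).round(1),'turn',round(-(yaw-y0),3))
E
python3 -c "
from h import *
go(451,-2,150,-.017)"
```

```text
t 0.6 tcp [265.2 357.  215.5] yaw -0.016 F [ 0.9 -0.7  0.3] op 65.7 gf 0.0
shift [-191.6 -355.9   65.7] turn 0.001
```

Request:
{"method": "arm_command", "body": {"increments": "0.3 -192 -356 65 0;0.3 -192 -356 65 0;0.3 -192 -356 65 0;0.3 -192 -356 65 0;0.3 -192 -356 65 0"}}

```text
t: 1.1
tool_pos: [0.3788, 0.1378, 0.176]
orientation: [0.026, 3.141, 0.0]
force: [1.6, 0.8, 0.8]
opening: 0.0651
gripper_force: 0.0
```

```bash
python3 -c "
from h import *
go(451,-2,100,-.017)"
```

```text
t 1.1 tcp [378.8 137.8 176. ] yaw -0.017 F [1.6 0.8 0.8] op 65.1 gf 0.0
shift [ -74.5 -138.6   76. ] turn 0.0
```

Request:
{"method": "arm_command", "body": {"increments": "0.3 -74 -139 60 0;0.3 -74 -139 60 0;0.3 -74 -139 60 0;0.3 -74 -139 60 0;0.3 -74 -139 60 0"}}

```text
t: 1.6
tool_pos: [0.4494, -0.0026, 0.1146]
orientation: [-0.032, -3.138, 0.0]
force: [0.3, 0.8, 0.3]
opening: 0.0649
gripper_force: 0.0
```

```bash
python3 -c "
from h import *
go(451,-2,67,-.017)
for n in('top','scene'): cv2.imwrite('pics/%s1_raw.png'%n,robot.read_camera(n))
a=cv2.imread('pics/top1_raw.png');b=cv2.imread('pics/scene1_raw.png')
crop('top',a,215,175,90,80,4.4,'pics/a.png');crop('scene',b,150,100,110,100,3.6,'pics/b.png')
a,b=cv2.imread('pics/a.png'),cv2.imread('pics/b.png');h=min(len(a),len(b));cv2.imwrite('pics/ab1.png',np.hstack([a[:h],b[:h]]))
"
```

```text
t 1.6 tcp [449.4  -2.6 114.6] yaw -0.02 F [0.3 0.8 0.3] op 64.9 gf 0.0
shift [-1.7  0.6 47.6] turn -0.003
```

View pics/ab1.png

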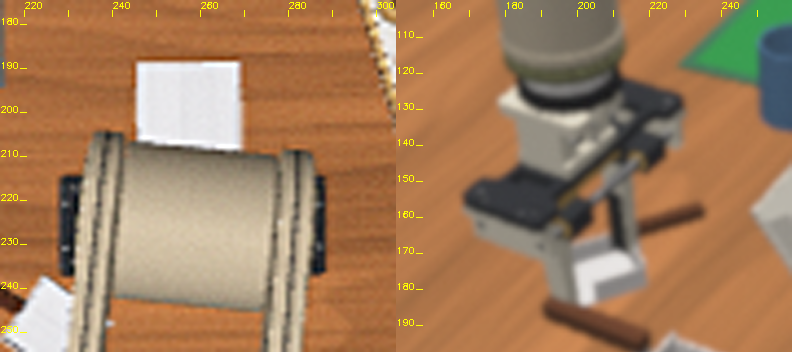

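The picture shows the fingers straddling the dark handle, with the pan ahead at top-view column 257. The small scoop is clear of the fingers. I'll descend and grip.

Request:
{"method": "arm_command", "body": {"increments": "0.3 -2 0 30 0;0.3 -2 0 47 0;0.3 -2 0 47 0;0.9 -2 0 47 0;0.9 -2 0 47 0", "grip_force": 30}}

```text
t: 2.2
tool_pos: [0.4531, -0.0, 0.071]
orientation: [0.025, 3.139, -0.0]
force: [0.9, 0.9, 0.4]
opening: 0.0539
gripper_force: 0.0
```

Request:
{"method": "arm_command", "body": {"increments": "0.9 0 0 0 0;0.9 0 0 0 0;0.9 0 0 0 0", "grip_force": 40}}

```text
t: 2.5
tool_pos: [0.4525, -0.0006, 0.0699]
orientation: [0.026, 3.141, -0.0]
force: [-0.5, 0.4, -1.9]
opening: 0.0296
gripper_force: 0.0
```

```bash
python3 -c "
from h import *
go(451,-2,67,-.017)"
```

```text
t 2.5 tcp [452.5  -0.6  69.9] yaw -0.017 F [-0.5  0.4 -1.9] op 29.6 gf 0.0
shift [ 1.4 -1.4  2.9] turn 0.0
```

Request:
{"method": "arm_command", "body": {"increments": "0.95 0 0 2 0;0.95 0 0 2 0;0.95 0 0 2 0;0.95 0 0 2 0", "grip_force": 50}}

```text
t: 2.9
tool_pos: [0.4522, -0.0005, 0.0674]
orientation: [0.027, 3.141, 0.0]
force: [-0.6, 0.5, 1.1]
opening: 0.0053
gripper_force: 0.4
```

Request:
{"method": "arm_command", "body": {"increments": "0.95 0 0 -20 0;0.95 0 0 -50 0;0.95 0 0 -50 0;0.95 0 0 -50 0"}}

```text
t: 3.3
tool_pos: [0.4528, -0.0006, 0.118]
orientation: [0.026, 3.14, -0.0]
force: [-0.8, -0.6, -0.3]
opening: 0.0046
gripper_force: 0.0
```

```bash
python3 -c "
from h import *
go(451,-2,67,-.017)
for n in('top','scene'): cv2.imwrite('pics/%s2_raw.png'%n,robot.read_camera(n))
a=cv2.imread('pics/top2_raw.png');b=cv2.imread('pics/scene2_raw.png')
crop('top',a,215,165,90,80,4.4,'pics/a.png');crop('scene',b,150,130,110,100,3.6,'pics/b.png')
a,b=cv2.imread('pics/a.png'),cv2.imread('pics/b.png');h=min(len(a),len(b));cv2.imwrite('pics/ab2.png',np.hstack([a[:h],b[:h]]))
"
```

```text
t 3.3 tcp [452.8  -0.6 118. ] yaw -0.017 F [-0.8 -0.6 -0.3] op 4.6 gf 0.0
shift [ 1.8 -1.4 51. ] turn 0.0
```

View pics/ab2.png

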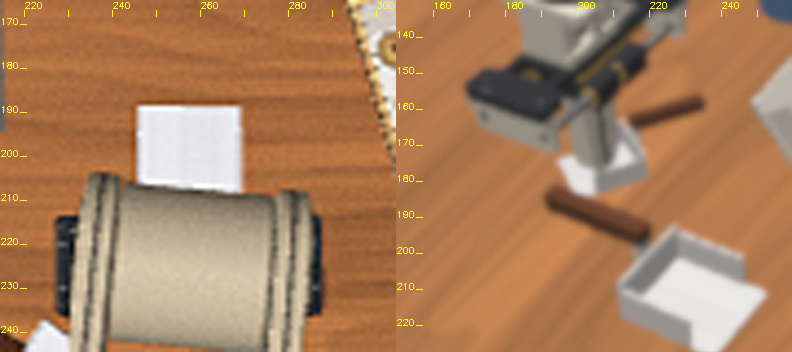

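```bash
python3 - <<'E'
from h import *
s=robot.read_state(); p=s['tool_pos']; print(p,s['q'].round(3))
tip=p+[0,0,-.025]
b=cv2.imread('pics/scene2_raw.png'); a=cv2.imread('pics/top2_raw.png')
k=6
def ov(n,im,x,y,w,h,k):
    c=cv2.resize(im[y:y+h,x:x+w],None,fx=k,fy=k,interpolation=cv2.INTER_CUBIC)
    for P,col in(([tip[0],tip[1],tip[2]],(0,0,255)),([p[0],p[1],p[2]],(0,255,255)),([.391,-.001,.07],(255,0,0)),([.391,-.001,.052],(255,0,0)),([.491,-.002,.07],(0,255,0)),([.536,-.003,.0],(255,0,255)),([.583,.039,0],(255,255,0)),([.583,-.047,0],(255,255,0))):
        q=(proj(n,P)[0]-[x,y]+.5)*k; cv2.circle(c,tuple(int(v) for v in q),4,col,1)
    return c
A=ov('scene',b,165,140,100,90,6)
cv2.imwrite('pics/ov.png',A)
for P in tip,p,[.391,-.001,.061],[.583,.039,0]: print(proj('scene',P).round(1),proj('top',P).round(1))
E
```

```text
[ 4.51431866e-01 -4.35085778e-04  1.16337469e-01] [-0.115 -0.21   2.004  0.     1.349 -1.669]
[[206.2 183.2]] [[257.3 224.7]]
[[205.3 176.7]] [[257.3 224.7]]
[[191.  184.8]] [[257.8 242. ]]
[[252.3 211.4]] [[245.5 188.6]]
```

View pics/ov.png

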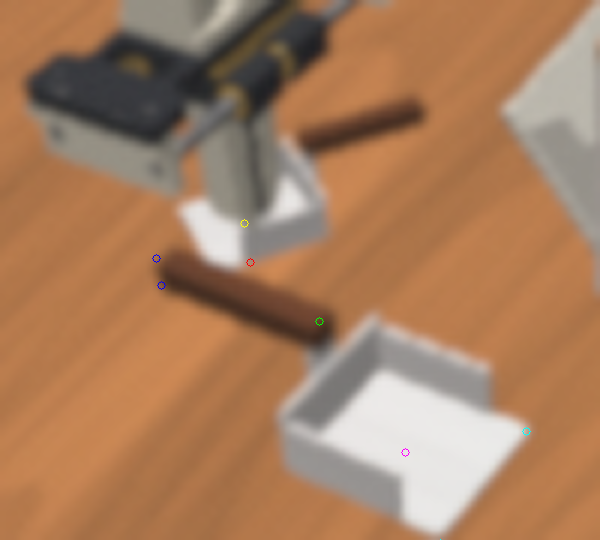

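The overlay shows the visible fingertip at (244,222), which is where the TCP projects. The stated tip should be at (250,262), so the real tips sit about 25 mm higher than expected and only grazed the handle top. I'll reopen and go 24 mm deeper, which is clear of the desk whichever is right.

Request:
{"method": "arm_command", "body": {"increments": "0.4 0 0 0 0;0.4 0 0 0 0;0.4 0 0 0 0;0.4 0 0 0 0;0.4 0 0 0 0", "grip_force": 50}}

```text
t: 3.9
tool_pos: [0.452, -0.0005, 0.1172]
orientation: [-0.026, -3.141, -0.0]
force: [-0.3, 0.8, -0.1]
opening: 0.0402
gripper_force: 0.0
```

Request:
{"method": "arm_command", "body": {"increments": "0.4 1 0 30 0;0.4 1 0 55 0;0.4 1 0 73 0;0.4 1 0 73 0;0.4 1 0 73 0"}}

```text
t: 4.4
tool_pos: [0.451, -0.0005, 0.0446]
orientation: [-0.026, -3.141, -0.0]
force: [0.0, 0.3, -0.4]
opening: 0.056
gripper_force: 0.0
```

Request:
{"method": "arm_command", "body": {"increments": "0.95 0 0 0 0;0.95 0 0 0 0;0.95 0 0 0 0;0.95 0 0 0 0;0.95 0 0 0 0"}}

```text
t: 4.9
tool_pos: [0.4513, -0.0005, 0.0446]
orientation: [0.026, 3.141, -0.0]
force: [0.6, 0.3, -0.0]
opening: 0.0203
gripper_force: 0.0
```

Request:
{"method": "arm_command", "body": {"increments": "0.95 0 0 0 0;0.95 0 0 0 0;0.95 0 0 0 0"}}

```text
t: 5.2
tool_pos: [0.4512, -0.0005, 0.0445]
orientation: [0.026, 3.141, -0.0]
force: [-0.8, 0.3, 2.7]
opening: 0.0175
gripper_force: 49.9
```

Request:
{"method": "arm_command", "body": {"increments": "0.95 0 0 -30 0;0.95 0 0 -55 0;0.95 0 0 -55 0"}}

```text
t: 5.5
tool_pos: [0.4534, -0.0008, 0.1026]
orientation: [0.026, 3.136, -0.001]
force: [1.3, 0.0, -1.1]
opening: 0.0175
gripper_force: 49.9
```

```bash
python3 -c "
from h import *
go(413,-253.6,98,.245)"
```

```text
t 5.5 tcp [453.4  -0.8 102.6] yaw -0.017 F [ 1.3  0.  -1.1] op 17.5 gf 49.9
shift [  36.2 -253.5    4.5] turn -0.262
```

Request:
{"method": "arm_command", "body": {"increments": "0.95 8 -40 0 -0.05;0.95 16 -90 0 -0.12;0.95 24 -140 0 -0.18;0.95 32 -190 0 -0.24;0.95 38 -235 0 -0.262"}}

```text
t: 6.0
tool_pos: [0.4077, -0.2363, 0.0978]
orientation: [0.387, -3.117, -0.001]
force: [1.7, -0.5, -1.2]
opening: 0.0176
gripper_force: 49.9
```

Request:
{"method": "arm_command", "body": {"increments": "0.95 0 0 0 0;0.95 0 0 0 0"}}

```text
t: 6.2
tool_pos: [0.4079, -0.2354, 0.0978]
orientation: [0.379, -3.117, -0.003]
force: [-0.0, 0.3, -2.2]
opening: 0.0177
gripper_force: 49.9
```

```bash
python3 -c "
from h import *
go(413,-253.6,98,.245)"
```

```text
t 6.2 tcp [ 407.9 -235.4   97.8] yaw 0.242 F [-0.   0.3 -2.2] op 17.7 gf 49.9
shift [ -0.5 -18.9  -0.2] turn -0.003
```

Request:
{"method": "arm_command", "body": {"increments": "0.95 0 -19 0 -0.003;0.95 0 -19 0 -0.003;0.95 0 -19 0 -0.003;0.95 0 -19 0 -0.003"}}

```text
t: 6.6
tool_pos: [0.4137, -0.2518, 0.0988]
orientation: [0.391, -3.117, -0.002]
force: [0.8, -0.3, -1.9]
opening: 0.0176
gripper_force: 49.9
```

```bash
python3 -c "
from h import *
go(413,-253.6,50.5,.245)
for n in('top','scene'): cv2.imwrite('pics/%s3_raw.png'%n,robot.read_camera(n))
a=cv2.imread('pics/top3_raw.png');b=cv2.imread('pics/scene3_raw.png')
crop('top',a,285,155,70,90,4.4,'pics/a.png');crop('scene',b,140,210,110,90,4.4,'pics/b.png')
a,b=cv2.imread('pics/a.png'),cv2.imread('pics/b.png');cv2.imwrite('pics/ab3.png',np.hstack([a,b]))
"
```

```text
t 6.6 tcp [ 413.7 -251.8   98.8] yaw 0.249 F [ 0.8 -0.3 -1.9] op 17.6 gf 49.9
shift [ 1.1 -1.6 48.3] turn 0.004
```

View pics/ab3.png

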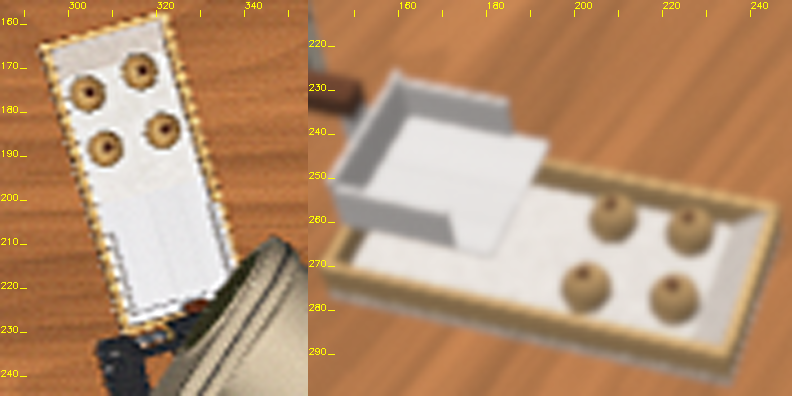

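```bash
python3 - <<'E'
from h import *
s=robot.read_state();p=s['tool_pos'];m=R.from_rotvec(s['orientation']).as_matrix();x=-m[:,0];y=m[:,1]
print(p)
for sy in(1,-1):
    P=p+131e-3*x+sy*.042*y; P[2]=p[2]-.0445
    print('pred scene',proj('scene',P).round(1),'top',proj('top',P).round(1),P)
for q in((194.0,242.9),(180.9,267.5)): print('scene ray at z .054/.05/.045',[ (atz('scene',*q,z)[:2]*1000).round(0).tolist() for z in(.054,.048,.042)])
E
```

```text
[ 0.41374849 -0.25220108  0.09910427]
pred scene [[193.8 242.7]] top [[307.5 201. ]] [ 0.5303374  -0.17918035  0.05460427]
pred scene [[181.  268.7]] top [[330.5 194.7]] [ 0.551061   -0.26058386  0.05460427]
scene ray at z .054/.05/.045 [[531.0, -179.0], [527.0, -176.0], [524.0, -172.0]]
scene ray at z .054/.05/.045 [[548.0, -258.0], [545.0, -255.0], [541.0, -252.0]]
```

Request:
{"method": "arm_command", "body": {"increments": "0.95 0 -1.5 15 0.002;0.95 0 -1.5 30 0.002;0.95 0 -1.5 42 0.002;0.95 0 -1.5 48 0.002;0.95 0 -1.5 48 0.002"}}

```text
t: 7.2
tool_pos: [0.4139, -0.2545, 0.0511]
orientation: [0.386, -3.117, -0.001]
force: [-0.2, 0.5, -1.7]
opening: 0.0174
gripper_force: 50.0
```

```bash
python3 -c "
from h import *
go(413,-253.6,50.5,.245)"
```

```text
t 7.2 tcp [ 413.9 -254.5   51.1] yaw 0.246 F [-0.2  0.5 -1.7] op 17.4 gf 50.0
shift [0.7 1.1 0.6] turn 0.001
```

Request:
{"method": "arm_command", "body": {"increments": "0.95 0 0 1 0;0.95 -10 0 1 0;0.95 -20 0 1 0;0.95 -30 0 1 0;0.95 -40 0 1 0"}}

```text
t: 7.7
tool_pos: [0.454, -0.2448, 0.0505]
orientation: [-0.386, 3.118, -0.0]
force: [-1.5, -0.2, 0.8]
opening: 0.0171
gripper_force: 50.0
```

Request:
{"method": "arm_command", "body": {"increments": "0.95 -10 0 0 0;0.95 -20 0 0 0;0.95 -30 0 0 0;0.95 -38 0 0 0;0.95 -46 0 0 0"}}

```text
t: 8.2
tool_pos: [0.4982, -0.2337, 0.0505]
orientation: [0.386, -3.118, 0.0]
force: [-3.9, -2.1, 4.1]
opening: 0.0178
gripper_force: 50.0
```

```bash
python3 -c "
from h import *
T=np.array([555.5,-218]);d=np.array([.9701,.2425])
tt=T+d*(-131+95)
go(*tt,50.5,.245)"
```

```text
t 8.2 tcp [ 498.2 -233.7   50.5] yaw 0.246 F [-3.9 -2.1  4.1] op 17.8 gf 50.0
shift [-23.4   1.3   0. ] turn 0.001
```

Request:
{"method": "arm_command", "body": {"increments": "0.95 -6 0.5 0 0;0.95 -12 0.5 0 0;0.95 -17 1 0 0;0.95 -21 1 0 0;0.95 -21 1 0 0"}}

```text
t: 8.7
tool_pos: [0.5184, -0.2275, 0.0504]
orientation: [-0.386, 3.117, -0.0]
force: [0.1, -0.7, 2.5]
opening: 0.0177
gripper_force: 50.0
```

```bash
cat >> h.py <<'E'
T0=np.array([555.5,-218]);dx=np.array([.9701,.2425]);dy=np.array([-dx[1],dx[0]])
def beads(save=None):
    for n in('top','scene'):
        im=robot.read_camera(n); cv2.imwrite('pics/_%s.png'%n,im)
    im=cv2.imread('pics/_top.png'); hsv=cv2.cvtColor(im,cv2.COLOR_BGR2HSV)
    P=np.mean([atz('top',0,0,0)],0)
    m=((hsv[...,0]>8)&(hsv[...,0]<25)&(hsv[...,1]>80)).astype(np.uint8)
    m[:,:288]=0;m[:,340:]=0;m[:150]=0;m[235:]=0
    k,l,st,c=cv2.connectedComponentsWithStats(m)
    for i in range(1,k):
        if st[i,4]>15:
            w=atz('top',*c[i],.021)[:2]*1000-T0; print('blob',st[i,4],c[i].round(1),'tray xy',(w@dx).round(0),(w@dy).round(0))
E
python3 -c "
from h import *
go(*(T0+dx*-36),50.5,.245);beads()"
```

```text
t 8.7 tcp [ 518.4 -227.5   50.4] yaw 0.246 F [ 0.1 -0.7  2.5] op 17.7 gf 50.0
shift [-2.3  0.2 -0.1] turn 0.001
blob 1903 [306.  178.7] tray xy 64.0 23.0
blob 45 [307.4 181.3] tray xy 54.0 21.0
blob 16 [325.6 217.6] tray xy -88.0 -7.0
blob 275 [326.8 229.5] tray xy -131.0 1.0
```

Request:
{"method": "arm_command", "body": {"increments": "0.95 -4 0 -2 0;0.95 -9 0 -7 0;0.95 -14 0 -12 0;0.95 -19 0 -17 0;0.95 -24 0 -22 0"}}

```text
t: 9.3
tool_pos: [0.5416, -0.2217, 0.0729]
orientation: [-0.386, 3.117, -0.0]
force: [0.0, -0.2, -1.0]
opening: 0.0174
gripper_force: 50.0
```

```bash
python3 -c "
from h import *
go(*(T0+dx*-23),38.7,.245);beads()
b=cv2.imread('pics/_scene.png');a=cv2.imread('pics/_top.png')
crop('top',a,285,145,70,90,4.4,'pics/a.png');crop('scene',b,140,210,110,90,4.4,'pics/b.png')
a,b=cv2.imread('pics/a.png'),cv2.imread('pics/b.png');cv2.imwrite('pics/ab4.png',np.hstack([a,b]))
"
```

```text
t 9.3 tcp [ 541.6 -221.7   72.9] yaw 0.246 F [ 0.  -0.2 -1. ] op 17.4 gf 50.0
shift [ 8.6  0.2 34.2] turn 0.001
blob 1631 [304.2 176.8] tray xy 73.0 27.0
blob 48 [306.5 174.7] tray xy 78.0 17.0
blob 365 [324.7 227.6] tray xy -122.0 6.0
blob 18 [324.5 210.7] tray xy -64.0 -10.0
```

View pics/ab4.png

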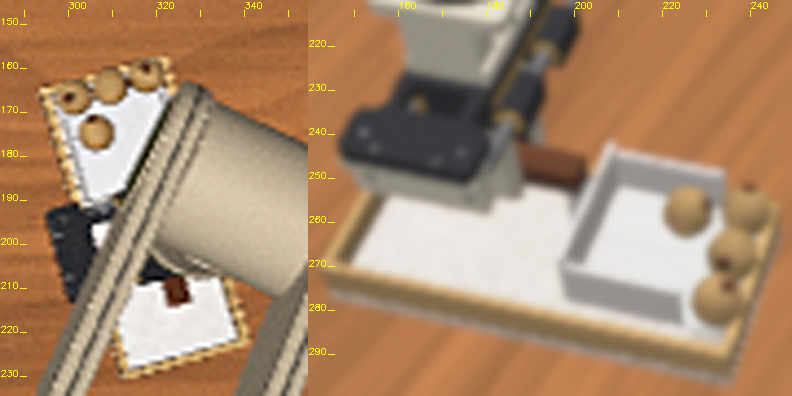

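The crop shows one bead in the pan at top-view (306,174) and three at the lip against the ramp, at (299,167), (308,164) and (316,161). Next I'll pivot the nose up, with the lip resting on the ramp and a looser grip.

Request:
{"method": "arm_command", "body": {"increments": "0.95 3 0 7 0;0.95 6.5 0 16 0;0.95 9 0 25 0;0.95 11 0 33 0;0.95 11 0 33 0", "grip_force": 15}}

```text
t: 9.9
tool_pos: [0.5287, -0.2245, 0.0375]
orientation: [0.385, -3.116, -0.002]
force: [0.4, -0.6, -1.7]
opening: 0.0178
gripper_force: 15.0
```

```bash
cat >> h.py <<'E'
def bl(n,z=.04,lo=(8,60,60),hi=(24,255,255)):
    "Hough-like bead finder"
    im=cv2.imread('pics/_%s.png'%n)
E
python3 -c "
from h import *
go(*(T0+dx*-23),38.7,.245);beads()
b=cv2.imread('pics/_scene.png');a=cv2.imread('pics/_top.png')
crop('top',a,285,145,70,90,4.4,'pics/a.png');crop('scene',b,140,210,110,90,4.4,'pics/b.png')
a,b=cv2.imread('pics/a.png'),cv2.imread('pics/b.png');cv2.imwrite('pics/ab5.png',np.hstack([a,b]))
"
```

```text
t 9.9 tcp [ 528.7 -224.5   37.5] yaw 0.246 F [ 0.4 -0.6 -1.7] op 17.8 gf 15.0
shift [-4.5 -0.2 -1.2] turn 0.001
blob 1786 [305.7 177.2] tray xy 70.0 23.0
blob 47 [309.  185.7] tray xy 37.0 19.0
blob 22 [323.6 214.5] tray xy -76.0 -3.0
blob 321 [325.1 228.9] tray xy -127.0 6.0
```

```bash
cat >> h.py <<'E'
def circ(n,box,z,lo=5,hi=28,smin=70,er=3):
    im=cv2.imread('pics/_%s.png'%n); x,y,w,h=box
    k=4; c=cv2.resize(im[y:y+h,x:x+w],None,fx=k,fy=k,interpolation=cv2.INTER_CUBIC)
    hs=cv2.cvtColor(c,cv2.COLOR_BGR2HSV); m=((hs[...,0]>=lo)&(hs[...,0]<=hi)&(hs[...,1]>=smin)).astype(np.uint8)*255
    m=cv2.morphologyEx(m,cv2.MORPH_CLOSE,np.ones((9,9)));m=cv2.morphologyEx(m,cv2.MORPH_OPEN,cv2.getStructuringElement(2,(17,17)))
    d=cv2.distanceTransform(m,2,5); pk=(d==cv2.dilate(d,np.ones((21,21))))&(d>9)
    for j,i in np.argwhere(pk):
        u,v=x+i/k-.5,y+j/k-.5; wd=atz(n,u,v,z)*1000-[*T0,0]; print(n,(round(u,1),round(v,1)),'r',round(float(d[j,i])/k,1),'tray',round(wd[:2]@dx),round(wd[:2]@dy))
E
python3 -c "
from h import *
circ('top',(288,152,45,50),.04);circ('scene',(170,215,75,75),.04)"
```

```text
top (np.float64(287.5), np.float64(151.5)) r 16.7 tray 175 63
top (np.float64(332.2), np.float64(151.5)) r 18.4 tray 133 -92
top (np.float64(310.8), np.float64(168.0)) r 3.8 tray 96 -1
top (np.float64(302.5), np.float64(169.5)) r 3.8 tray 98 29
top (np.float64(308.8), np.float64(185.5)) r 3.8 tray 37 23
top (np.float64(287.5), np.float64(186.0)) r 13.7 tray 56 96
top (np.float64(287.5), np.float64(201.2)) r 8.5 tray 3 111
scene (np.float64(244.2), np.float64(214.5)) r 37.3 tray 81 187
scene (np.float64(194.2), np.float64(216.8)) r 2.8 tray -56 144
scene (np.float64(234.0), np.float64(257.0)) r 5.1 tray 97 35
scene (np.float64(211.2), np.float64(258.8)) r 4.9 tray 42 16
scene (np.float64(211.0), np.float64(259.0)) r 4.9 tray 42 15
scene (np.float64(229.5), np.float64(266.8)) r 4.9 tray 95 4
scene (np.float64(227.8), np.float64(277.0)) r 5.2 tray 100 -26
scene (np.float64(169.5), np.float64(289.2)) r 14.5 tray -24 -92
scene (np.float64(209.5), np.float64(289.2)) r 6.5 tray 68 -69
scene (np.float64(244.2), np.float64(289.2)) r 10.6 tray 148 -49
```

```bash
python3 -c "
from h import *
for s,t in(((229.5,266.8),(310.8,168)),((234,257),(302.5,169.5)),((211.2,258.8),(308.8,185.5))):
    p,e=tri(s,t);p*=1000;print(p.round(0),round(e*1000,1),'tray',(p[:2]-T0)@dx,(p[:2]-T0)@dy)
crop('scene',cv2.imread('pics/_scene.png'),165,215,90,80,6.6,'pics/sc5.png')
"
```

```text
[ 649. -195.   45.] 1.3 tray 95.86833083416903 -0.311812542037206
[ 644. -165.   47.] 1.3 tray 98.32619470480267 29.850235843454392
[ 587. -188.   31.] 1.2 tray 38.250352524586745 21.636554024432687
```

View pics/sc5.png

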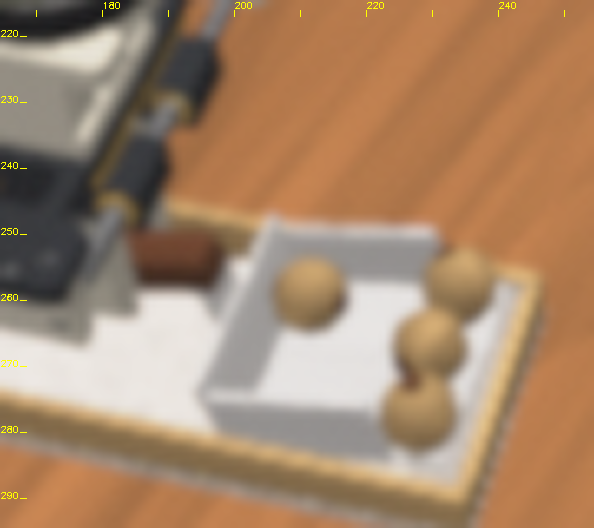

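The crop shows the nose is up: one bead is at the back of the pan (211,259) and the other three are in the pan near the front, rolling back. I'll clamp the grip and wait.

Request:
{"method": "arm_command", "body": {"increments": "0.95 0 0 0 0;0.95 0 0 0 0;0.95 0 0 0 0;0.95 0 0 0 0;0.95 0 0 0 0", "grip_force": 60}}

```text
t: 10.5
tool_pos: [0.5304, -0.2245, 0.0394]
orientation: [-0.386, 3.118, -0.0]
force: [-0.2, -0.2, -2.7]
opening: 0.0173
gripper_force: 60.0
```

```bash
python3 -c "
from h import *
go(*(T0+dx*-23),38.7,.245)
for n in('top','scene'): cv2.imwrite('pics/_%s.png'%n,robot.read_camera(n))
circ('top',(288,152,45,50),.04);circ('scene',(170,215,75,75),.04)" | grep -v 'r [1-9][0-9]'
```

```text
t 10.5 tcp [ 530.4 -224.5   39.4] yaw 0.246 F [-0.2 -0.2 -2.7] op 17.3 gf 60.0
shift [-3.   0.2  0.7] turn 0.001
top (np.float64(310.8), np.float64(167.8)) r 3.8 tray 97 -1
top (np.float64(302.5), np.float64(169.2)) r 3.8 tray 99 28
top (np.float64(308.8), np.float64(185.0)) r 3.7 tray 39 22
top (np.float64(287.5), np.float64(201.2)) r 8.4 tray 3 111
scene (np.float64(194.2), np.float64(216.8)) r 2.7 tray -56 144
scene (np.float64(234.2), np.float64(257.0)) r 5.0 tray 98 35
scene (np.float64(211.5), np.float64(258.5)) r 4.9 tray 42 17
scene (np.float64(230.0), np.float64(266.8)) r 4.9 tray 96 4
scene (np.float64(229.8), np.float64(267.0)) r 4.9 tray 96 3
scene (np.float64(228.0), np.float64(277.0)) r 5.2 tray 101 -26
scene (np.float64(209.8), np.float64(289.2)) r 6.4 tray 69 -69
```

The three front beads haven't moved; they are jammed side by side against the fronts of the side walls. A small sideways wiggle inside the tray should free them.

Request:
{"method": "arm_command", "body": {"increments": "0.95 0 0 -3 0;0.95 0 4 -3 0;0.95 0 -4 -3 0;0.95 0 4 -3 0;0.95 0 -4 -3 0"}}

```text
t: 11.1
tool_pos: [0.5309, -0.2272, 0.0421]
orientation: [0.387, -3.117, -0.002]
force: [-0.9, 0.5, -2.8]
opening: 0.018
gripper_force: 60.0
```

Request:
{"method": "arm_command", "body": {"increments": "0.95 0 8 0 0;0.95 0 0 0 0;0.95 0 8 0 0;0.95 0 4 0 0;0.95 0 4 0 0"}}

```text
t: 11.6
tool_pos: [0.5303, -0.2246, 0.0423]
orientation: [0.386, -3.118, -0.0]
force: [0.7, -0.3, -1.9]
opening: 0.0179
gripper_force: 60.0
```

```bash
cat > c.py <<'E'
from h import *
import sys
go(*(T0+dx*-23),38.7,.245)
for n in('top','scene'): cv2.imwrite('pics/_%s.png'%n,robot.read_camera(n))
circ('top',(288,152,45,50),.04);circ('scene',(170,215,75,75),.04)
E
python3 c.py | grep -v 'r [1-9][0-9]'
```

```text
t 11.6 tcp [ 530.3 -224.6   42.3] yaw 0.246 F [ 0.7 -0.3 -1.9] op 17.9 gf 60.0
shift [-3.1  0.2  3.6] turn 0.001
top (np.float64(311.5), np.float64(177.5)) r 3.8 tray 62 6
top (np.float64(316.5), np.float64(177.8)) r 4.3 tray 57 -11
top (np.float64(308.0), np.float64(185.0)) r 3.5 tray 40 25
top (np.float64(308.0), np.float64(185.2)) r 3.5 tray 39 25
top (np.float64(308.0), np.float64(185.5)) r 3.5 tray 38 25
top (np.float64(287.5), np.float64(201.2)) r 8.5 tray 3 111
scene (np.float64(193.8), np.float64(214.5)) r 2.8 tray -61 152
scene (np.float64(194.0), np.float64(214.5)) r 2.8 tray -60 152
scene (np.float64(193.8), np.float64(214.8)) r 2.8 tray -61 151
scene (np.float64(194.0), np.float64(214.8)) r 2.8 tray -60 151
scene (np.float64(193.8), np.float64(215.0)) r 2.8 tray -60 150
scene (np.float64(194.0), np.float64(215.0)) r 2.8 tray -60 151
scene (np.float64(193.8), np.float64(215.2)) r 2.8 tray -60 149
scene (np.float64(194.0), np.float64(215.2)) r 2.8 tray -59 150
scene (np.float64(193.8), np.float64(215.5)) r 2.8 tray -60 149
scene (np.float64(194.0), np.float64(215.5)) r 2.8 tray -59 149
scene (np.float64(193.8), np.float64(215.8)) r 2.8 tray -59 148
scene (np.float64(194.0), np.float64(215.8)) r 2.8 tray -58 148
scene (np.float64(212.0), np.float64(257.0)) r 5.2 tray 42 22
scene (np.float64(217.5), np.float64(263.0)) r 4.9 tray 62 7
scene (np.float64(206.2), np.float64(268.5)) r 4.2 tray 40 -15
scene (np.float64(206.8), np.float64(268.8)) r 4.2 tray 42 -16
scene (np.float64(216.2), np.float64(269.0)) r 4.2 tray 65 -11
scene (np.float64(216.2), np.float64(269.2)) r 4.2 tray 65 -11
scene (np.float64(216.2), np.float64(269.5)) r 4.2 tray 65 -12
scene (np.float64(209.2), np.float64(289.2)) r 6.5 tray 68 -69
```

All four beads are now at the back of the pan, at tray x of about 40 to 62. Next is the lift and carry to the bin.

Request:
{"method": "arm_command", "body": {"increments": "0.95 0 0 -8 0;0.95 0 0 -24 0;0.95 0 0 -44 0;0.95 2 0 -64 0;0.95 6 0 -84 0"}}

```text
t: 12.2
tool_pos: [0.525, -0.2261, 0.1289]
orientation: [-0.386, 3.116, -0.001]
force: [-0.5, 0.2, -2.4]
opening: 0.0175
gripper_force: 60.0
```

Request:
{"method": "arm_command", "body": {"increments": "0.95 6 0 -20 0;0.95 14 0 -40 0;0.95 22 0 -58 0;0.95 30 0 -70 0;0.95 36 0 -76 0"}}

```text
t: 12.7
tool_pos: [0.4898, -0.2353, 0.2049]
orientation: [-0.385, 3.115, -0.003]
force: [-0.2, -0.5, -2.3]
opening: 0.0175
gripper_force: 60.0
```

```bash
python3 -c "
from h import *
go(422,231,203.5,.005)
for n in('top','scene'): cv2.imwrite('pics/_%s.png'%n,robot.read_camera(n))
circ('scene',(150,165,110,100),.2)"| grep -v 'r [1-9][0-9]'
```

```text
t 12.7 tcp [ 489.8 -235.3  204.9] yaw 0.246 F [-0.2 -0.5 -2.3] op 17.5 gf 60.0
shift [-4.790e+01  4.688e+02  4.000e-01] turn 0.241
scene (np.float64(156.0), np.float64(171.5)) r 2.7 tray -136 134
scene (np.float64(149.5), np.float64(176.8)) r 2.7 tray -142 110
scene (np.float64(162.5), np.float64(204.5)) r 6.1 tray -65 25
scene (np.float64(187.5), np.float64(210.2)) r 5.8 tray -1 22
scene (np.float64(187.8), np.float64(210.2)) r 5.8 tray 0 22
scene (np.float64(193.0), np.float64(215.2)) r 5.8 tray 17 10
scene (np.float64(181.0), np.float64(220.5)) r 4.0 tray -2 -12
```

Request:
{"method": "arm_command", "body": {"increments": "0.95 -1 10 0 0;0.95 -3 30 0 0;0.95 -6 60 0 0;0.95 -10 95 0 0;0.95 -14 132 0 0"}}

```text
t: 13.3
tool_pos: [0.47, -0.1014, 0.2009]
orientation: [0.385, -3.116, -0.002]
force: [0.2, 1.1, -3.3]
opening: 0.0175
gripper_force: 60.0
```

Request:
{"method": "arm_command", "body": {"increments": "0.95 -4 37 0 0;0.95 -8 74 0 0;0.95 -12 111 0 0;0.95 -16 148 0 0;0.95 -20 183 0 0"}}

```text
t: 13.8
tool_pos: [0.4443, 0.0813, 0.2011]
orientation: [0.386, -3.116, -0.001]
force: [0.9, -0.1, -2.0]
opening: 0.0172
gripper_force: 60.0
```

Request:
{"method": "arm_command", "body": {"increments": "0.95 -3 33 0 0.05;0.95 -6 65 0 0.1;0.95 -9 95 0 0.15;0.95 -12 120 0 0.2;0.95 -13 135 0 0.241"}}

```text
t: 14.3
tool_pos: [0.4238, 0.2154, 0.201]
orientation: [0.008, -3.139, -0.0]
force: [0.8, 0.0, -2.4]
opening: 0.0178
gripper_force: 60.0
```

```bash
python3 -c "
from h import *
go(422,231,203.5,.005)
for n in('top','scene'): cv2.imwrite('pics/_%s.png'%n,robot.read_camera(n))
circ('scene',(180,75,110,100),.2)"| grep -v 'r [1-9][0-9]'
```

```text
t 14.3 tcp [423.8 215.4 201. ] yaw 0.005 F [ 0.8  0.  -2.4] op 17.8 gf 60.0
shift [ 1.7 15.6 -2.5] turn 0.0
scene (np.float64(262.8), np.float64(74.5)) r 6.5 tray -6 767
scene (np.float64(240.2), np.float64(81.0)) r 2.4 tray -74 694
scene (np.float64(253.2), np.float64(85.0)) r 5.5 tray -18 673
scene (np.float64(246.8), np.float64(90.2)) r 6.1 tray -30 628
scene (np.float64(247.0), np.float64(90.2)) r 6.1 tray -29 628
scene (np.float64(246.5), np.float64(90.5)) r 6.1 tray -30 626
scene (np.float64(246.8), np.float64(90.5)) r 6.1 tray -30 626
scene (np.float64(246.2), np.float64(90.8)) r 6.1 tray -31 623
scene (np.float64(246.5), np.float64(90.8)) r 6.1 tray -30 624
scene (np.float64(246.2), np.float64(91.0)) r 6.1 tray -30 622
scene (np.float64(246.0), np.float64(91.2)) r 6.1 tray -31 620
scene (np.float64(238.8), np.float64(108.5)) r 3.2 tray -21 497
scene (np.float64(239.0), np.float64(108.5)) r 3.2 tray -20 497
scene (np.float64(239.0), np.float64(108.8)) r 3.2 tray -19 496
scene (np.float64(239.2), np.float64(108.8)) r 3.2 tray -18 496
scene (np.float64(239.5), np.float64(108.8)) r 3.2 tray -18 496
scene (np.float64(239.8), np.float64(108.8)) r 3.2 tray -17 496
scene (np.float64(240.0), np.float64(108.8)) r 3.2 tray -16 496
scene (np.float64(256.5), np.float64(118.8)) r 4.5 tray 52 448
scene (np.float64(256.8), np.float64(118.8)) r 4.5 tray 53 448
```

Request:
{"method": "arm_command", "body": {"increments": "0.95 1 6 -2 0;0.95 1 12 -2 0;0.95 1 16 -2 0;0.95 1 16 -2 0"}}

```text
t: 14.8
tool_pos: [0.4244, 0.2293, 0.2043]
orientation: [0.008, -3.142, -0.0]
force: [-0.3, 0.0, -1.6]
opening: 0.0175
gripper_force: 60.0
```

Request:
{"method": "arm_command", "body": {"increments": "0.95 0 0 0 0;0.95 0 0 0 0", "grip_force": 12}}

```text
t: 15.0
tool_pos: [0.4245, 0.2288, 0.2044]
orientation: [-0.008, 3.142, -0.0]
force: [-0.5, -0.4, -2.1]
opening: 0.0178
gripper_force: 12.0
```

```bash
cat > w.py <<'E'
from h import *
import sys
s=robot.read_state(); print(s['t'],s['tool_pos'].round(4),s['force'].round(2),s['wrist_torque'].round(3),s['gripper_force'])
k=sys.argv[1]
for n in('top','scene'): cv2.imwrite(f'pics/w{k}_{n}.png',robot.read_camera(n))
if len(sys.argv)>2:
    for n in('top','scene'):
        a,b=[cv2.imread(f'pics/w{j}_{n}.png').astype(int) for j in(sys.argv[2],k)]
        d=(abs(a-b).max(2)>40); y,x=np.nonzero(d); print(n,'changed',d.sum(),(x.min(),x.max(),y.min(),y.max()) if len(x) else '')
E
python3 w.py 0
```

```text
15.0 [0.4245 0.2288 0.2044] [-0.48 -0.41 -2.12] [-0.021  0.148 -0.016] 11.99974000453949
```

Request:
{"method": "arm_command", "body": {"increments": "0.95 0 0 0 0;0.95 0 0 0 0", "grip_force": 7}}

```text
t: 15.3
tool_pos: [0.4244, 0.229, 0.2044]
orientation: [0.008, -3.142, 0.0]
force: [-0.6, 0.3, -1.5]
opening: 0.018
gripper_force: 7.0
```

```bash
python3 w.py 1 0
```

```text
15.3 [0.4244 0.229  0.2044] [-0.59  0.28 -1.46] [0.038 0.191 0.031] 6.999834179878235
top changed 667 (np.int64(127), np.int64(281), np.int64(196), np.int64(383))
scene changed 1130 (np.int64(220), np.int64(276), np.int64(99), np.int64(152))
```

```bash
cat > asc.py <<'E'
from h import *
import sys
def asc(f,box):
    im=cv2.imread(f); x,y,w,h=box; c=im[y:y+h,x:x+w]; hs=cv2.cvtColor(c,cv2.COLOR_BGR2HSV)
    print(f,box)
    for r in range(h):
        s=''
        for q in range(w):
            H,S,V=map(int,hs[r,q])
            s+= 'b' if 12<=H<=24 and S>70 and V>90 else 't' if H<12 and S>90 and V>70 else 'd' if V<70 else '#' if V>185 else '+' if V>140 else '-'
        print(y+r,s)
f,*b=sys.argv[1:]; asc(f,tuple(map(int,b)))
E
python3 asc.py pics/w1_top.png 160 185 65 45; python3 asc.py pics/w1_scene.png 215 90 65 70;python3 asc.py pics/w0_scene.png 215 90 65 70
```

```text
pics/w1_top.png (160, 185, 65, 45)
185 bbtbbbbbbbbbbbbbbbbbbbbbbbtbbbbbbbbtbbbbbbbbbbbbbbbb----bbbbbbbbb
186 bbbbbbbbbbbbbbbbbbbbbbbbbbbbbbbbbbbbbbbbbbbbbbbbbbbb----bbbbbbbbb
187 bbbbbbbbbbbbbbtbbbtbbbbbbbbbbbbbbbbbbbbbbtbbbbbbbbbb----bbbbbbbbb
188 bbbbbbbbbbbbbbbbbbbbbbtbbbbbbbbbbbbbbbbbtbbtbbbbbbbb----tbbbbbbbb
189 bbbbbbbbbbbbbbbtbbbbbbtbbbtbbbbbbbbbbbbbbbbbbbbbbbbb+---bbbbbbbbb
190 tbbtbbbbbbbbbtbbbbbbbbbtbbbbbbbbbbbbbbbbbbbbbbbbbbbbt---tbbbbbbbb
191 bbbbttbbbbbbbtbbbbtbbbbbttbbbbbbbbbbbbbbbbbbbbbbbbbbb---bbbbbbbbb
192 bbbbbbbbbbbbbbbbbbbbbbbbbbbbbbbbtbbbbbbb-dtbbdd---------tbbbbbbbb
193 bbbtbbbtbtbbt-t-tt-ddd-----++----+++++++###########-----tbbbbbbbb
194 tbb----++----+####################################+-----tbbbbbtbb
195 bbtbbb-++---+##########+##+++++++++++++++++++++++##+-btbtbtbbbbbb
196 bbtbtbbb#+---++++++++++++++++++++++++++++++++++++##+-tbbbbbbbtbtb
197 tbbbbbbb#+--+++++++++++++++++++++++++++++++++++++++-+bbbbbbbbbbbb
198 bbbbbbbb#+--+++++++++++++++++++++++++++++++++++++++-+bbbbbtbbbbbb
199 bbbbbbbb+---+++++++++++++++++++++++++++++++++++++++-+bbbbbbbbbbbb
200 bbbbbbbb+--
[... 11236 characters left out ...]

150 bbbbbbbbbbbbbbbbbbbbbbbbbbbbbbbbbbbbbbbb####++++++--bbbbbbbbbbbbb
151 bbbbbbbbbbbbbbbbbbbbbbbbbbbbbbbbbbbbbbbb##+++++++++----bbbbbbbbbb
152 bbbbbbbbbbbbbbbbbbbbbbbbbbbbbbbbbbbbbbb##+++++++++++++++--bbbbbbb
153 bbbbbbbbbbbbbbbbbbbbbbbbbbbbbbbbbbbbbb##++++++++++++++++++----bbb
154 bbbbbbbbbbbbbbbbbbbbbbbbbbbbbbbbbbbbb+##++++++++++++++++++++++++-
155 bbbbbbbbbbbbbbbbbbbbbbbbbbbbbbbbbbbb+##++++++++++++++++++++++++++
156 bbbbbbbbbbbbbbbbbbbbbbbbbbbbbbbbbbb###+++++++++++++++++++++++++++
157 bbbbbbbbbbbbbbbtttttbbbbbbbbbbbbbb###++++++++++++++++++++++++++++
158 bbbbbbbbbbbbttttttttbbbbbbbbbbbbbb+##++++++++++++++++++++++++++++
159 bbbbbbbbbbttttttttttbbbbbbbbbbbbbb+++++++++++++++++++++++++++++++
```

```bash
python3 w.py 2 1; python3 asc.py pics/w2_top.png 165 198 50 24; python3 asc.py pics/w2_scene.png 230 104 45 62
```

```text
15.4 [0.4244 0.2291 0.2044] [ 0.74  0.35 -1.69] [ 0.03  -0.017  0.006] 6.999834850430489
top changed 266 (np.int64(136), np.int64(286), np.int64(193), np.int64(382))
scene changed 5 (np.int64(261), np.int64(262), np.int64(134), np.int64(136))
pics/w2_top.png (165, 198, 50, 24)
198 bbb#+--+++++++++++++++++++++++++++++++++++++++-+bb
199 bbb+---+++++++++++++++++++++++++++++++++++++++-+bb
200 bbb+---+++++++++++++++++++++++++++++++++++++#+--tb
201 bbb+---+++++++++++++++++++++++++++++++++++++#+--bb
202 bb##--++++++++++++++++++++++++++++++++++++++##+-tb
203 bbb#--++++++++++++++++++++++++++++++++++++++##--bb
204 bbb#--+++++++++++++++++++++++++++++++++++++++#+-bb
205 bbb#+-+++++++++++++++++++++++++++++++++++++++#+bbb
206 bbb#+-+++++++++++++++++++++++++++++++++++++++##-bb
207 bbb#+++++++++++++++++++++++++++++++++++++++++##bbt
208 bbb##++++++++++++++++++++++++++++++++++++++++++bbb
209 bbb++++++++++++++++++++++++++++++++++++++++++--tbb
210 bbb+++++++++---+++++----+#+---##################bb
211 bb+######+--bdd+bbbb######bbbbb#######bbbbbbbbbbbb
212 bb#####+-db+b-d--bbbbbbbbbbbbbbbbbbbbbbbbbbbbbbb
[... 2934 characters left out ...]

152 bbbbbbbbbbbbbbbbb+++bbbb##+++++++++++++++--bb
153 bbbbbbbbbbbbbbbbbbbbbbb##++++++++++++++++++--
154 bbbbbbbbbbbbbbbbbbbbbb###++++++++++++++++++++
155 bbbbbbbbbbbbbbbbbbbbb+##+++++++++++++++++++++
156 bbbtbbbbbbbbbbbbbbbb###++++++++++++++++++++++
157 bttttbbbbbbbbbbbbbb###+++++++++++++++++++++++
158 tttttbbbbbbbbbbbbbb###+++++++++++++++++++++++
159 tttttbbbbbbbbbbbbbb++++++++++++++++++++++++++
160 tttbbbbbbbbbbbbbbbbb+++++++++++++++++++++++++
161 bbbbbbbbbbbbbbbbbbbb+++++++++++++++++++++++++
162 bbbbbbbbbbbbbbbbbbbbb++++++++++++++++++++++++
163 bbbbbbbbbbbbbbbbbbbbbb+++++++++++++++++++++++
164 bbbbbbbbbbbbbbbbbbbbbb+++++++++++++++++++++++
165 bbbbbbbbbbbbbbbbbbbbbbb++++++++++++++++++++++
```

```bash
python3 - <<'E'
from h import *
for n,(x,y,w,h) in(('top',(178,206,24,18)),('scene',(242,130,32,30))):
    hs=cv2.cvtColor(cv2.imread(f'pics/w2_{n}.png'),cv2.COLOR_BGR2HSV)
    print(n,'cols',x)
    for r in range(y,y+h): print(r,' '.join('%02d'%min(99,int(a)//2) if int(a)>0 else '..' for a in hs[r,x:x+w,1]))
    hs0=cv2.cvtColor(cv2.imread(f'pics/{n}0_raw.png'),cv2.COLOR_BGR2HSV)
print('desk S',hs0[160,230:240,1]//2,'bead S top',cv2.cvtColor(cv2.imread('pics/top0_raw.png'),cv2.COLOR_BGR2HSV)[174:179,301:308,1]//2)
E
```

```text
top cols 178
206 15 13 14 14 15 12 14 14 15 16 13 18 16 15 14 14 14 14 13 13 16 14 14 15
207 14 14 15 12 15 14 15 16 14 15 15 14 12 13 15 13 16 14 12 16 13 16 14 14
208 15 13 16 15 14 14 14 14 14 16 13 17 13 14 14 13 15 15 14 14 15 13 14 15
209 14 15 12 12 13 14 13 15 14 14 13 13 16 12 11 11 14 15 13 16 13 14 18 13
210 30 20 13 10 13 11 12 11 13 14 15 11 09 12 25 33 19 11 09 10 09 09 08 07
211 30 24 19 43 79 73 35 10 07 06 06 06 17 53 81 76 78 48 25 22 20 17 16 18
212 26 30 46 72 89 75 75 51 67 85 87 79 71 71 73 66 70 73 72 86 86 82 83 84
213 31 33 25 57 97 74 66 80 78 85 85 69 65 63 64 65 67 64 66 79 82 82 86 83
214 30 28 28 26 46 64 67 66 73 81 80 66 62 59 56 63 67 68 68 74 85 83 88 86
215 33 35 31 26 25 69 70 63 66 84 90 66 61 60 56 62 65 65 69 80 87 88 49 53
216 32 29 33 47 44 64 68 68 83 76 67 70 67 61 61 65 65 75 99 42 45 46 28 24
217 27 35 29 38 12 42 61 81 19 03 01 16 64 72 68 71 72 94 41 06 03 03 03 03
218 28 35 31 32 40 68 80 16 06 05 06 03 17 51 67 78 87 42 08 07 07 07 04 02
219 29 31 28 36 45 60 56 16 08 08 08 05 04 02 06 09 04 03 06 08 10 09 07 03
220 27 30 30 28 32 39 6
[... 2801 characters left out ...]
3 74 74 74 73 74 72 65 50 32 17 11 09 09 09 10 10 10 10 09 10 09 09 09 09 09 10 09 09 09 10 10
156 74 74 74 73 73 72 64 47 30 19 12 09 09 10 09 09 09 10 10 10 10 10 09 10 10 09 10 09 08 09 09 09
157 74 74 74 74 73 69 52 30 17 12 10 09 09 10 09 09 10 09 10 10 10 10 10 10 09 10 10 10 09 10 09 09
158 74 73 73 73 73 67 44 21 12 09 09 10 09 10 09 10 10 10 10 10 09 09 10 09 09 09 09 09 09 10 09 09
159 73 73 73 73 73 68 48 24 12 10 10 09 10 10 09 09 10 09 10 10 10 09 10 10 09 09 10 10 10 09 09 09
desk S [65 69 69 69 72 73 74 73 74 74] bead S top [[ 41  73  69  69  72  71  80]
 [ 54  70  65  73 100  71  75]
 [ 55  68  57  71 103  76  73]
 [ 57  70  62  59  63  64  75]
 [ 22  81  70  64  66  71  91]]
```

Two beads went into the pocket. The other two sit between the lip and the bin's top edge, at about top-view (193,214) and (184,214). I'll clamp the grip, then lift and advance so they roll over the edge.

Request:
{"method": "arm_command", "body": {"increments": "0.95 0 0 0 0;0.95 -4 0 -4 0;0.95 -10 0 -9 0;0.95 -18 0 -14 0;0.95 -28 0 -16 0", "grip_force": 60}}

```text
t: 16.0
tool_pos: [0.4537, 0.2295, 0.2216]
orientation: [-0.008, 3.14, 0.001]
force: [0.4, -0.5, -2.8]
opening: 0.0174
gripper_force: 60.0
```

```bash
cat > s.py <<'E'
from h import *
import sys
k=sys.argv[1]
for n,(x,y,w,h) in(('top',(164,192,46,28)),('scene',(236,105,40,52))):
    hs=cv2.cvtColor(cv2.imread(f'pics/w{k}_{n}.png'),cv2.COLOR_BGR2HSV); print(n,x)
    for r in range(y,y+h): print(r,''.join('.' if a<36 else 'o' if a<(144 if n=='top' else 122) else ':' for a in hs[r,x:x+w,1].astype(int)))
E
python3 w.py 3 2; python3 s.py 3
```

```text
16.0 [0.4537 0.2295 0.2216] [ 0.4  -0.52 -2.83] [ 0.044 -0.011 -0.026] 59.99940097332001
top changed 5747 (np.int64(125), np.int64(296), np.int64(193), np.int64(383))
scene changed 3556 (np.int64(56), np.int64(269), np.int64(0), np.int64(152))
top 164
192 :::::::::::::::::::::::::::::::::::oooooooo..o
193 :::::::::::oooooo........o...ooooooooooo......
194 ..............oo:oooooooo:oooooooooooo:o......
195 :oo...........o::ooooo:oooooooooooooo:oo......
196 :::o..........ooooooo:ooo:ooooooooo::oo.......
197 :::o..........ooooooo:o..ooooooo:oooo.........
198 ::::o......ooo.ooooo:o...ooooooo:o............
199 ::::o....ooooooooo::o.....ooooo::......o......
200 ::::o.ooooooooo............oo:ooo.............
201 :::oo.ooooooooooo.............................
202 :::o..oooooooooooo............................
203 :::ooooooooooooooo............................
204 ::ooooooooooooooo:o...........................
205 ooooooooooooooooooooo.........................
206 oooooooooooooooooooo..........................
207 ooooooooooooooooooooo.........................
208 oooooooooooooooooo:::.......
[... 2229 characters left out ...]
.................ooo:::::
142 :::::::::::oo...................oo::::::
143 ::::::::::::oo.................oo:::::::
144 :::::::::::::oo...............oo::::::::
145 ::::::::::::::oo.............ooo::::::::
146 :::::::::::::::oo...........ooo:::::::::
147 ::::::::::::::::oo..........oo::::::::::
148 :::::::::::::::::oo.........oo::::::::::
149 ::::::::::::::::::oo........ooo:::::::::
150 ::::::::::::::::::oo.........oooooo:::::
151 :::::::::::::::::ooo..........ooooooo:::
152 ::::::::::::::::ooo...............oooooo
153 ::::::::::::::::oo...................ooo
154 :::::::::::::::oo.......................
155 ::::::::::::::ooo.......................
156 :::::::::::::ooo........................
```

Request:
{"method": "arm_command", "body": {"increments": "0.95 0 0 0 0;0.95 0 0 0 0"}}

```text
t: 16.3
tool_pos: [0.4521, 0.2292, 0.22]
orientation: [0.008, -3.141, 0.0]
force: [-0.7, 0.7, -2.1]
opening: 0.0175
gripper_force: 60.0
```

```bash
python3 w.py 4 3; python3 s.py 4 | sed -n 1,16p
```

```text
16.3 [0.4521 0.2292 0.22  ] [-0.75  0.73 -2.14] [-0.06   0.059  0.018] 59.999404549598694
top changed 248 (np.int64(127), np.int64(295), np.int64(193), np.int64(379))
scene changed 29 (np.int64(229), np.int64(268), np.int64(48), np.int64(148))
top 164
192 ::::::::::::::::::::::::::::::::o::oooooooo..o
193 ::::::::o:ooooooooooooo..o.o.ooooooooooo......
194 ........oooooooo......oooooo:ooo:ooooo:o......
195 :oo....ooooooo:o......ooooooooooooooo:o.......
196 :::o....o::ooo:o.......oo:oooooo:ooo::o.......
197 ::::.....o::o:oo.o......ooooooooo:ooo.........
198 ::::..o....ooo............ooooooo:o...........
199 ::::o.....oooooo..........oooooo:oo....o......
200 ::::o.ooo.oooooo...........oooo::o..........o.
201 :::o..ooo.ooooooo...........ooooo.............
202 :::o..oooooooooooo............................
203 :::ooooooooooooooo............................
204 ::ooooooooooooooo:o...........................
205 ooooooooooooooooooo...........................
206 oooooooooooooooooooo..........................
```

Request:
{"method": "arm_command", "body": {"increments": "0.95 3 0 0 0;0.95 6 0 0 0;0.95 10 0 0 0;0.95 10 0 0 0;0.95 10 0 0 0"}}

```text
t: 16.9
tool_pos: [0.4423, 0.2293, 0.2205]
orientation: [-0.009, 3.141, 0.0]
force: [0.1, 0.5, -2.0]
opening: 0.0174
gripper_force: 60.0
```

```bash
python3 w.py 5 4; python3 s.py 5 | sed -n 1,20p; python3 asc.py pics/w5_top.png 164 188 46 20
```

```text
16.9 [0.4423 0.2293 0.2205] [ 0.07  0.45 -2.01] [ 0.055  0.022 -0.015] 59.99927759170532
top changed 3339 (np.int64(125), np.int64(287), np.int64(198), np.int64(383))
scene changed 1110 (np.int64(213), np.int64(268), np.int64(0), np.int64(149))
top 164
192 ::::::::::::::::::::::::::::::::o:::ooooooo..o
193 ::::::::::ooooooooooooo...oo.ooooooooooo......
194 ........oooooooo......oooooooo:ooooooo:o......
195 :oo....ooooooo:o......ooooooooooooooooo.......
196 :::oo...o::ooo:o.......oo:oooooooo::::o.......
197 :::o.....o::::o..........oooooooooooo.........
198 ::::o..o...oo.............ooooooo:o...........
199 ::::o.....................oooooo:oo....o......
200 ::::o..o...................oo:o::o............
201 :::o..o......................oooo.............
202 :::o.........o................................
203 :::oo.....ooooo...............................
204 :::oo..ooooooooo..............................
205 :::o..ooooooooooo.............................
206 ::::..ooooooooooo.............................
207 ::::o.oooooooooooo............................
208 :::oooooooooooooo:o........
[... 476 characters left out ...]
bbbbbbb#######bbbbbbbbbbbbbbbb+####+#
195 bb-++---bbbbbbbb+###+#+bbbbbbbbbb-bbbbb++++++#
196 bbbb#+--bttbbbb-+++++++bbbbbbbbbbbbbbb-++++++#
197 bbbb#+--+bbbbbb++++++++++bbbbbbbbbbb-+++++++++
198 bbbb#+--+++-b+++++++++++++bbbbbbbb-+++++++++++
199 bbbb+---+++++++++++++++++++bbbbbbb++++++++++++
200 bbbb+---+++++++++++++++++++bbbbb--+++++++++++#
201 bbbb----+++++++++++++++++++++bbbb++++++++++++#
202 bbb##--++++++++++++++++++++++++++++++++++++++#
203 bbbb#--++----d-++++++++++++++++++++++++++++++#
204 bbbb#+---d-+--d-++++++++++++++++++++++++++++++
205 bbbb#+-----+--dd-+++++++++++++++++++++++++++++
206 bbtt#+-----++---d+++++++++++++++++++++++++++++
207 bbbb+++++--++---d-++++++++++++++++++++++++++++
```

The blobs under the mouth did not move when the scoop withdrew, so the beads have settled in the pocket. Next I'll take the scoop back to its place.

Request:
{"method": "arm_command", "body": {"increments": "0.95 5 0 -30 0;0.95 5 -20 -40 0;0.95 0 -60 -40 0;0.95 -15 -105 -30 0;0.95 -30 -150 -10 0"}}

```text
t: 17.5
tool_pos: [0.4742, 0.0794, 0.2328]
orientation: [-0.01, 3.137, 0.0]
force: [0.8, -0.2, -1.9]
opening: 0.0174
gripper_force: 60.0
```

Request:
{"method": "arm_command", "body": {"increments": "0.95 -15 -40 25 0;0.95 -30 -70 50 0;0.95 -38 -79 70 0;0.95 -38 -79 84 0;0.95 -38 -79 84 0", "grip_force": 60}}

```text
t: 18.0
tool_pos: [0.5094, 0.0021, 0.1445]
orientation: [0.007, -3.137, -0.001]
force: [-0.4, 1.0, -1.5]
opening: 0.0176
gripper_force: 60.0
```

```bash
python3 -c "
from h import *
go(510,0,120,.005)"; python3 w.py 6; python3 - <<'E'
from h import *
# beads remaining in tray/desk?
import shutil
for n in('top','scene'): shutil.copy(f'pics/w6_{n}.png',f'pics/_{n}.png')
circ('top',(296,160,40,68),.021,smin=90)
E
python3 asc.py pics/w6_top.png 166 190 44 22
```

```text
t 18.0 tcp [509.4   2.1 144.5] yaw 0.005 F [-0.4  1.  -1.5] op 17.6 gf 60.0
shift [-0.8 -2.1 24.5] turn -0.0
18.0 [0.5094 0.0021 0.1445] [-0.43  0.95 -1.49] [0.071 0.094 0.001] 59.999340176582336
top (np.float64(295.5), np.float64(159.5)) r 5.9 tray 142 41
top (np.float64(335.2), np.float64(159.5)) r 13.9 tray 104 -98
top (np.float64(295.5), np.float64(227.2)) r 17.2 tray -93 107
top (np.float64(335.2), np.float64(227.2)) r 4.2 tray -131 -30
pics/w6_top.png (166, 190, 44, 22)
190 bbbbbttbbbbbbbbbbbbbbtbbbbbbbbbbbbbbbbtbbbbb
191 bbbbbbbbbbbbbbbbbbbbbbbbbbbbbbbbbbbbbbbbbbbb
192 bbbbbbbbbbbbbbbbbbbbbbbbtbbbbbtttt--bttdd---
193 bbbtbbbtt-bt-ddd---------------bbbbbbb######
194 -++---bbbbbbbb#######bbbbbbbbb-bbbbbb+###+##
195 -++---bbbbbbbb+#+++#+bbbbbbbbbb-bbbbb++++++#
196 bb#---btdbbbb-+++++++bbbbbbbbbbbbbbb-++++++#
197 bb#+--+bbbbbb++++++++++bbbbbbbbbbbb+++++++++
198 tb#+--+++-b+++++++++++++bbbbbbbb-+++++++++++
199 bb+---+++++++++++++++++++bbbbbbb++++++++++++
200 bb+---+++++++++++++++++++bbbbbb-++++++++++++
201 bb+---+++++++++++++++++++++bbb-++++++++++++#
202 b##--++++++++++++++++++++++++++++++++++++++#
203 bb#--++++++++++++++++++++++++++++++++++++++#
204 bb#--+++++++++++++++++++++++++++++++++++++++
205 bb#+-+++++++++++++++++++++++++++++++++++++++
206 bb#+-+++++++++++++++++++++++++++++++++++++++
207 bb#+++++++++++++++++++++++++++++++++++++++++
208 bb##++++++++++++++++++++++++++++++++++++++++
209 bb++++++++++++++++++++++++++++++++++++++++++
210 bb++++++++++++++++-----+++++################
211 b+###################################bbbbbbb
```

Request:
{"method": "arm_command", "body": {"increments": "0.95 0 0 10 0;0.95 0 0 20 0;0.95 0 0 28 0;0.95 0 0 32 0;0.95 0 0 32 0", "grip_force": 15}}

```text
t: 18.6
tool_pos: [0.5106, 0.0021, 0.1143]
orientation: [0.008, -3.14, -0.0]
force: [0.7, -0.1, -1.1]
opening: 0.0178
gripper_force: 15.0
```

Request:
{"method": "arm_command", "body": {"increments": "0.95 7 0 8 0;0.95 14 0 16 0;0.95 22 0 24 0;0.95 30 0 32 0;0.95 38 0 40 0"}}

```text
t: 19.1
tool_pos: [0.473, 0.0016, 0.0754]
orientation: [-0.008, 3.141, -0.0]
force: [-1.8, 0.6, 2.8]
opening: 0.0181
gripper_force: 15.0
```

```bash
python3 w.py 7
```

```text
19.1 [0.473  0.0016 0.0754] [-1.81  0.56  2.76] [0.006 0.137 0.058] 15.00019758939743
```

Request:
{"method": "arm_command", "body": {"increments": "0.95 5 0 7 0;0.95 9 0 14 0;0.95 13 0 21 0;0.95 16 0 27 0;0.95 18 0 30 0"}}

```text
t: 19.7
tool_pos: [0.4549, 0.0016, 0.045]
orientation: [0.008, -3.141, -0.0]
force: [-6.3, 0.9, 18.8]
opening: 0.0175
gripper_force: 15.0
```

Request:
{"method": "arm_command", "body": {"increments": "0.95 0 0 0 0;0.6 0 0 0 0;0.6 0 0 0 0;0.6 0 0 0 0;0.5 0 0 0 0", "grip_force": 5}}

```text
t: 20.2
tool_pos: [0.4551, 0.0016, 0.0448]
orientation: [0.008, -3.141, 0.0]
force: [0.1, 2.0, -0.3]
opening: 0.0412
gripper_force: 0.0
```

```bash
python3 w.py 8 ; python3 asc.py pics/w8_scene.png 185 170 75 66
```

```text
20.2 [0.4551 0.0016 0.0448] [ 0.05  1.95 -0.32] [ 0.    -0.014  0.04 ] 0.0
pics/w8_scene.png (185, 170, 75, 66)
170 bt-ddddddddddd-------d--++++-----bbbbbbbbbbbbbbbbbbbbbbbbbbbbbbbbbbbbbbb+++
171 --ddddddddddddddd--ddd-++++-----+bbbbbbbbbbbbbbbbbbbbbbbbbbbbbbbbbbbbbbb+++
172 ddddddddddddddddddddd--+++------++bbbbbbbbbbbbbbbbbbbbbbbbbbbbbbbbbbbbbbb++
173 dddddddddddddddddddd----+--------+#bbbbbbbbbbbbbbbbbbbbbbbbbbbbbbbbbbbbbbb+
174 ddddddddddddddddddd--------------+bbbbbbbbbbbbbbbbbbbbbbbbbbbbbbbbbbbbbbbb+
175 dddddddddddddddddd----ddddddd----+tbbbbbbbbbbbbbbbbbbbbbbbbbbbbbbbbbbbbbbbb
176 ddddddddddddddddd----dddddddd-----bbbbbbbbbbbbbbbbbbbbbbbbbbbbbbbbbbbbbbbbb
177 dddddddddddddddd----ddddddddd-----bbbbbbbbbbbbbbbbbbbbbbbbbbbbbbbbbbbbbbbbb
178 ddddddddddddddddd---dddddddddd----bbbbbbbbbbbbbbbbbbbbbbbbbbbbbbbbbbbbbbbbb
179 dddddd-ddd--ddddd-bb-ddddddddd---+bbbbbbbbbbbbbbbbbbbbbbbbbbbbbbbbbbbbbbbbb
180 ddddd---dd--dddd-bbbb-dddddddd---bbbbbbbbbbbbbbbbbbbbbbbbbbbbbbbbbbbbbbbbbb
181 dddddd--ddddddddd---b-ddd--ddd---bbbbbbbbbbbbbbbbbbbbbbbbbbbbbbbbbbbbbbbbbb
182 ---ddddddddddddd----b-dd
[... 3591 characters left out ...]
bbbbbbbbbbbbbbbbbbbbbbbbbbbbbbbbbbbbbbbbbbbbbbbbbbbbbbbbbbbb
228 bbbbbbbbbbbbbbbbbbbbbbbbbbbbbbbbbbbbbbbbbbbbbbbbbbbbbbbbbbbbbbbbbbbbbbbbbbb
229 bbbbbbbbbbbbbbbbbbbbbbbbbbbbbbbbbbbbbbbbbbbbbbbbbbbbbbbbbbbbbbbbbbbbbbbbbbb
230 bbbbbbbbbbbbbbbbbbbbbbbbbbbbbbbbbbbbbbbbbbbbbbbbbbbbbbbbbbbbbbbbbbbbbbbbbbb
231 bbbbbbbbbbbbbbbbbbbbbbbbbbbbbbbbbbbbbbbbbbbbbbbbbbbbbbbbbbbbbbbbbbbbbbbbbbb
232 bbbbbbbbbbbbbbbbbbbbbbbbbbbbbbbbbbbbbbbbbbbbbbbbbbbbbbbbbbbbbbbbbbbbbbbbbbb
233 bbbbbbbbbbbbbbbbbbbbbbbbbbbbbbbbbbbbbbbbbbbbbbbbbbbbbbbbbbbbbbbbbbbbbbbbbbb
234 bbbbbbbbbbbbbbbbbbbbbbbbbbbbbbbbbbbbbbbbbbbbbbbbbbbbbbbbbbbbbbbbbbbbbbbbbbb
235 bbbbbbbbbbbbbbbbbbbbbbbbbbbbbbbbbbbbbbbbbbbbbbbbbbbbbbbbbbbbbbbbbbbbbbbbbbb
```

The scoop stands flat and empty, as it did at the start. Now the gripper lifts clear, closes and goes to the front of the bin.

Request:
{"method": "arm_command", "body": {"increments": "0.5 0 0 -30 0;0.5 0 0 -70 0;0.5 0 0 -90 0;1 0 20 -90 0;1 5 60 -90 0", "grip_force": 30}}

```text
t: 20.8
tool_pos: [0.4513, 0.0606, 0.1364]
orientation: [-0.003, 3.138, -0.001]
force: [0.2, 1.1, -0.3]
opening: 0.0347
gripper_force: 0.0
```

Request:
{"method": "arm_command", "body": {"increments": "1 0 45 0 0;1 0 90 0 0;1 0 135 0 0;1 0 169 0 0;1 0 169 0 0"}}

```text
t: 21.3
tool_pos: [0.4484, 0.2343, 0.135]
orientation: [-0.014, 3.141, 0.002]
force: [-0.1, -0.9, -0.5]
opening: 0.0008
gripper_force: 0.0
```

```bash
python3 -c "
from h import *
go(455,231,82,.005)"; python3 w.py 9 8;python3 asc.py pics/w9_scene.png 185 180 40 30
```

```text
t 21.3 tcp [448.4 234.3 135. ] yaw 0.009 F [-0.1 -0.9 -0.5] op 0.8 gf 0.0
shift [-6.6 -3.4 53. ] turn 0.004
21.3 [0.4484 0.2343 0.135 ] [-0.09 -0.87 -0.46] [-0.036 -0.031  0.029] 0.0
top changed 14763 (np.int64(133), np.int64(296), np.int64(202), np.int64(383))
scene changed 14235 (np.int64(32), np.int64(266), np.int64(0), np.int64(199))
pics/w9_scene.png (185, 180, 40, 30)
180 bbbbbbbbbbbb########+-------++++tbbbbbbb
181 bbbbbbtttttbt#######++----+++tbbbbbbbbbb
182 bbbbbtttttttt+######++++++tbbbbbbbbbbbbb
183 bbbbbttttttttt++####+++tbbbbbbbbbbbbbbbb
184 bbbbbtttttttttt--++++tbbbbbbbbbbbbbbbbbb
185 bbbbbttttttttttttttttbbbbbbbbbbbbbbbbbbb
186 bbbbbbt--tttttttttttttttbbbbbbbbbbbbbbbb
187 bbbbbbbbtt-dttttttttttttttbbbbbbbbbbbbbb
188 bbbbbbbbbbtt---ttttttttttttttbbbbbbbbbbb
189 bbbbbbbbbbbbbbt--ttttttttttttttbbbbbbbbb
190 bbbbbbbbbbbbbbbb-tt-tttttttttttttbbbbbbb
191 bbbbbbbbbbbbbbbbbbbttttttttttttttbbbbbb#
192 bbbbbbbbbbbbbbbbbbbbbtt--ttttttttbbbbb#+
193 bbbbbbbbbbbbbbbbbbbbbbb-tttttttt-bbbb#++
194 bbbbbbbbbbbbbbbbbbbbbbbbbbt-t-dd-tbb+++-
195 bbbbbbbbbbbbbbbbbbbbbbbbbbbbbt----+#++--
196 bbbbbbbbbbbbbbbbbbbbbbbbbbbbb-----+++---
197 bbbbbbbbbbbbbbbbbbbbbbbbbbbbb+---+++----
198 bbbbbbbbbbbbbbbbbbbbbbbbbbbbb++++++-----
199 bbbbbbbbbbbbbbbbbbbbbbbbbbbbb++++++-----
200 bbbbbbbbbbbbbbbbbbbbbbbbbbbbb+++++------
201 bbbbbbbbbbbbbbbbbbbbbbbbbbbbb+#++------+
202 bbbbbbbbbbbbbbbbbbbbbbbbbbbbb#++------+#
203 bbbbbbbbbbbbbbbbbbbbbbbbbbbb#++------+##
204 bbbbbbbbbbbbbbbbbbbbbbbbbbb#++------+###
205 bbbbbbbbbbbbbbbbbbbbbbbbbb#++------+####
206 bbbbbbbbbbbbbbbbbbbbbbbbb##+------+#####
207 bbbbbbbbbbbbbbbbbbbbbbbbb+++-----++#####
208 bbbbbbbbbbbbbbbbbbbbbbbbb+++++---+######
209 bbbbbbbbbbbbbbbbbbbbbbbbb++++++++#######
```

Request:
{"method": "arm_command", "body": {"increments": "1 -8 -3 20 0;1 -8 -3 40 0;1 -8 -3 53 0;1 -20 -3 53 0;1 -30 -3 53 0"}}

```text
t: 21.9
tool_pos: [0.4801, 0.2272, 0.0824]
orientation: [-0.007, 3.141, -0.0]
force: [0.9, 0.3, 0.3]
opening: 0.0003
gripper_force: 0.0
```

Request:
{"method": "arm_command", "body": {"increments": "1 -8 0 0 0;1 -16 0 0 0;1 -24 0 -2 0;1 -32 0 -5 0;1 -40 0 -9 0"}}

```text
t: 22.4
tool_pos: [0.5196, 0.228, 0.0912]
orientation: [0.008, -3.142, -0.0]
force: [-2.0, 0.2, -1.6]
opening: 0.0004
gripper_force: 0.8
```

Request:
{"method": "arm_command", "body": {"increments": "1 -6 0 -3 0;1 -12 0 -6 0;1 -18 0 -8 0;1 -24 0 -9 0;1 -28 0 -9 0"}}

```text
t: 22.9
tool_pos: [0.5477, 0.2281, 0.1003]
orientation: [-0.008, 3.141, 0.0]
force: [-1.4, 0.1, 0.4]
opening: 0.0006
gripper_force: 0.7
```

```bash
python3 w.py 10 9;python3 asc.py pics/w10_scene.png 235 110 50 65;python3 asc.py pics/w10_top.png 160 180 55 35
```

```text
22.9 [0.5477 0.2281 0.1003] [-1.43  0.11  0.42] [0.054 0.28  0.005] 0.7284066427018843
top changed 9620 (np.int64(133), np.int64(296), np.int64(165), np.int64(383))
scene changed 7742 (np.int64(36), np.int64(295), np.int64(0), np.int64(179))
pics/w10_scene.png (235, 110, 50, 65)
110 b---++++++++++++----------+++++++++++++++----+--dd
111 ----+++++++++++-----------+++++++++++------+++--dd
112 ---++++++++++++-----------+++++++++++---++-++--dd-
113 --+++++++++++++-----------++++++++++---+++++---dd-
114 -++++++++++++++-----------++++++++++---+##+---dd--
115 +++++++++++++++-----------++++++++++---+#++--dd---
116 +++++++++++++++-----------++++++++++--++++--dd----
117 +++++++++++++++-----------+++++++++++++++--dd-----
118 ----+++++++++++-------------++++++++++++--ddd--d--
119 --------+++++++-----------------+++++++--ddd--dddd
120 b----------++++---------ddd--------++---dd--dddddd
121 bbbbb------------------dddddddd---------d---dddddd
122 bbbbbbbbbb------------dddddddddddd-----d---ddddddd
123 bbbbbbbbbbbbb---ddddddddddddddddddddddd----ddddddd
124 bbbbbbbbbbbbbb-ddddddddddddddddddddddd----dddd
[... 4190 characters left out ...]
++++--------b--##+-###-d---dddddddd--ddd
204 ++++++++++++++++--------------###-+##-d--d----dddd--ddd
205 +++++++++++++---------------+b###+-##+-d-----dddddddddd
206 +++++++++++----------------+-####+-###-d-dbbbbddddddddt
207 ++++++++--------+-d------#+ddd-+##-+##-d-dbtbbbbbtbbbbb
208 +++++-------bbbb+++-++++d-bbbbb###+###+-d--bbbbbbbbbbbb
209 ++-------bbbbbbbbbbt-bbbbbbbbbbb##+-###-d-dbbbbbbbbbbbb
210 -------bbbbbbbbbbbbbbbbbbbbbbbbb###++##-d-dbtbbbbbbbbbb
211 ----bbbbbbbbbbbbbbbbbbbbbbbbbbbt###-+##+--dbbbbbbbbbbbb
212 -bbbbbbbbbbbbbbbbbbbbbttbbbbbbbb###+-##+-d-dbbbbbbbbbbb
213 dbbbbbbbbbbbbbbbbbbbbbbbbbbbbbbbb##+-+##-d-d-bbbbbbbbbb
214 -bbbbbbbbbbbbbbbbbbbbbbbbbbbbbbbb###-+##-d-dbbbbbbbbbbb
```

Request:
{"method": "arm_command", "body": {"increments": "1 -3 0 0 0;1 -6 0 0 0;1 -8 0 0 0;1 -10 0 0 0;1 -10 0 0 0"}}

```text
t: 23.5
tool_pos: [0.5538, 0.2281, 0.1001]
orientation: [0.01, -3.135, 0.002]
force: [-21.1, -2.5, 14.1]
opening: 0.0003
gripper_force: 10.4
```

Request:
{"method": "arm_command", "body": {"increments": "1 20 0 0 0;1 50 0 0 0;1 90 0 -20 0;1 130 0 -60 0;1 170 0 -80 0"}}

```text
t: 24.0
tool_pos: [0.3875, 0.2272, 0.1813]
orientation: [-0.007, 3.14, 0.001]
force: [-0.1, 1.0, 1.5]
opening: 0.0008
gripper_force: 0.0
```

Request:
{"method": "arm_command", "body": {"increments": "1 0 30 0 0;1 0 70 0 0;1 0 110 0 0;1 0 150 0 0;1 0 150 0 0"}}

```text
t: 24.5
tool_pos: [0.3864, 0.381, 0.1792]
orientation: [-0.013, 3.142, 0.002]
force: [0.1, -0.5, -0.2]
opening: 0.0005
gripper_force: 0.0
```

```bash
python3 w.py 11 10;python3 asc.py pics/w11_scene.png 235 110 50 70;python3 asc.py pics/w11_top.png 160 180 60 35; python3 asc.py pics/top0_raw.png 160 185 60 30|head -12
```

```text
24.5 [0.3864 0.381  0.1792] [ 0.06 -0.54 -0.17] [-0.066  0.04  -0.026] 0.0
top changed 18883 (np.int64(65), np.int64(299), np.int64(165), np.int64(383))
scene changed 9410 (np.int64(36), np.int64(295), np.int64(0), np.int64(142))
pics/w11_scene.png (235, 110, 50, 70)
110 b----+++++++++++--------------------++++++++++++++
111 ----+++++++++++---------------------++++++++++++++
112 ---++++++++++++----------------------+++++++++++++
113 --+++++++++++++----------------------+++++++++++++
114 -++++++++++++++----------------------+++++++++++++
115 +++++++++++++++----------------------+++++++++++++
116 +++++++++++++++----------------------+++++++++++++
117 +++++++++++++++----------------------+++++++++++++
118 ----+++++++++++----------------------+++++++++++++
119 --------+++++++----------------------+++++++++++++
120 b----------++++----------------------+++++++++++++
121 bbbbb--------------------------------+++++++++++++
122 bbbbbbbbbb---------------------------+++++++++++++
123 bbbbbbbbbbbbbb-----------------------+++++++++++++
124 bbbbbbbbbbbbbbb----------------------++++++++++++-
125 bbb
[... 5380 characters left out ...]
bbbbbbbbbbbbbbbbbbbbbbbtbbbbbbbbbbbbbtbbbb----bbbb
186 bbbbbbbbbbbbbbbbbbbbbbbbbbbbbbbbbbbbbbbbbbtbbbtbbbbb----bbbb
187 bbbbbbbbtbtbbbbbbbbbbtbbbbbbbbbbbbbbbbbbbbbbbbbbbbbt----tbbb
188 bbbbbbbbbbbbbbbbbbbbbbtbbbbbbbbbbbbbbbbbbbtbbbbbbbbb----tbbb
189 bbbbtbbtbbbbbbbbbbtbbbbbbbbbbbbbbbbbbbbbbbbbbbbbbbbb+---bbbb
190 bbbbbbbbtbbbbbbbbbbbtbbbbbbbbbbbbbbbbbbbbbtbbbbbbbbbt---bbbb
191 bbbtbbbbbtbbbbbbbbbbbbbbbtbbbbbbbbbtbbbbbbbbbbbbbbbbb---tbbb
192 btbbbbbbbbbbbbbbbbbbbbbbbbbbbbbbbbbbbbbtdd-bbdd---------tbbb
193 bbbbbbbbbtbbb-d-bb-ddd---d-++----+++++++###########-----bbbb
194 bb-----++----+#####################################-----tbbt
195 tbtbbb-++---+#############+++++++++++++++++++++++##---bbbbbb
```

The bin looks shut, but 1 px is about 3.5 mm, so I'll confirm it by touch. I'll press the fingertips on the fixed face above, then on the panel, and compare where they stop.

Request:
{"method": "arm_command", "body": {"increments": "1 0 -40 20 0;1 0 -85 40 0;1 0 -130 50 0;1 -30 -152 50 0;1 -80 -152 50 0"}}

```text
t: 25.1
tool_pos: [0.4658, 0.2213, 0.1284]
orientation: [0.004, -3.139, 0.003]
force: [0.6, 0.5, 1.3]
opening: 0.0005
gripper_force: 0.0
```

Request:
{"method": "arm_command", "body": {"increments": "1 -35 0 0 0;1 -60 0 0 0;1 -68 0 0 0;1 -73 0 0 0;1 -75 0 0 0"}}

```text
t: 25.6
tool_pos: [0.5423, 0.2256, 0.1294]
orientation: [0.007, -3.141, 0.0]
force: [-0.3, -0.4, -0.5]
opening: 0.0008
gripper_force: 0.0
```

```bash
python3 -c "
from h import *
go(552,229,130,.005)"
```

```text
t 25.6 tcp [542.3 225.6 129.4] yaw 0.005 F [-0.3 -0.4 -0.5] op 0.8 gf 0.0
shift [-9.7  3.4 -0.6] turn -0.0
```

Request:
{"method": "arm_command", "body": {"increments": "1 -4 3 0 0;1 -8 3 0 0;1 -11 3 0 0;1 -13 3 0 0;1 -15 3 0 0"}}

```text
t: 26.1
tool_pos: [0.5541, 0.2294, 0.1297]
orientation: [0.01, -3.134, 0.001]
force: [-29.7, -3.1, 19.6]
opening: 0.0004
gripper_force: 14.7
```

The fixed face stops the tool at x = 554.1 and the panel stopped it at 553.8, so they are flush. I'll press once more lower on the panel to be sure, then retreat.

Request:
{"method": "arm_command", "body": {"increments": "1 20 0 0 0;1 20 0 20 0;1 20 0 34 0;1 14 0 34 0;1 10 0 34 0"}}

```text
t: 26.6
tool_pos: [0.5481, 0.2289, 0.0951]
orientation: [0.008, -3.141, 0.001]
force: [0.1, -0.2, 0.0]
opening: 0.0006
gripper_force: 0.0
```

Request:
{"method": "arm_command", "body": {"increments": "1 -3 0 0 0;1 -6 0 0 0;1 -8 0 0 0;1 -10 0 0 0;1 -10 0 0 0"}}

```text
t: 27.1
tool_pos: [0.5537, 0.2291, 0.0964]
orientation: [0.01, -3.132, 0.002]
force: [-30.9, -5.6, 20.3]
opening: 0.0005
gripper_force: 15.2
```

Request:
{"method": "arm_command", "body": {"increments": "1 20 0 0 0;1 60 0 0 0;1 100 0 -20 0;1 120 0 -60 0;1 120 0 -60 0"}}

```text
t: 27.6
tool_pos: [0.439, 0.23, 0.1617]
orientation: [-0.01, 3.134, 0.005]
force: [1.3, 0.4, 0.8]
opening: 0.0006
gripper_force: 0.0
```

```bash
python3 w.py 12; python3 - <<'E'
from h import *
# bystanders, tray and stray beads: compare with first images outside arm/scoop/bin
for n in('top','scene'):
    a=cv2.imread(f'pics/{n}0_raw.png').astype(int);b=cv2.imread(f'pics/w12_{n}.png').astype(int)
    m=(cv2.blur(abs(a-b).max(2).astype(np.float32),(3,3))>35).astype(np.uint8)
    k,l,st,c=cv2.connectedComponentsWithStats(m)
    for i in range(1,k):
        if st[i,4]>12: print(n,st[i],c[i].round(0))
E
```

```text
27.6 [0.439  0.23   0.1617] [1.25 0.42 0.76] [ 0.033 -0.046 -0.001] 0.0
top [312 166  10  10  78] [316. 171.]
top [300 171  10  10  79] [304. 176.]
top [317 180  10  10  78] [322. 184.]
top [304 184  10  10  77] [309. 188.]
top [243 188  28  32 386] [257. 202.]
top [  132   192   166   192 10857] [196. 296.]
top [254 237   8   9  36] [258. 242.]
top [   0  315  149   69 5635] [ 54. 353.]
scene [12  0 20  8 98] [19.  2.]
scene [ 68   0  31  44 802] [82. 21.]
scene [ 93   0  31  82 924] [109.  43.]
scene [ 142    0  123  125 4532] [226.  50.]
scene [ 22  25  42  44 993] [42. 42.]
scene [ 80  44  24  17 136] [93. 52.]
scene [71 64 17  6 57] [80. 67.]
scene [53 69 10  3 20] [58. 70.]
scene [35 73  5  4 15] [37. 74.]
scene [ 68  72  39  36 857] [88. 87.]
scene [ 37  76  37  35 803] [54. 93.]
scene [248 135  25  44 421] [260. 156.]
scene [210 190  16  19 115] [217. 199.]
scene [236 196   7   3  13] [239. 197.]
scene [216 199  14  13  61] [222. 205.]
scene [232 206  21  24 147] [244. 218.]
scene [203 255  13  11 118] [209. 260.]
scene [221 258  12  11 111] [226. 263.]
scene [197 269  13  13 134] [203. 275.]
scene [217 272  13  13 136] [223. 278.]
```

Request:
{"method": "arm_command", "body": {"increments": "1 0 0 0 0;1 0 0 0 0;1 0 0 0 0"}}

```text
t: 28.0
tool_pos: [0.4376, 0.2281, 0.1543]
orientation: [0.008, -3.14, 0.001]
force: [1.2, 0.2, -0.5]
opening: 0.0007
gripper_force: 0.0
```

```bash
python3 -c "
from plant import robot
print(robot.close_job())"
```

```text
the job is handed in; nothing more can be done
None
```

I handed the job in at 28 s: the tray is empty, all four beads look to be in the bin (read from coarse images), the scoop is back flat on the desk, the bin is pressed fully shut, and the cone, block and mug were not moved.

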